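Clamp a glued rack foot in the ratchet press

TASK

Set the glued beech rack foot flat and square in the pocket of the ratchet press and let go of it, then pump the press's trigger until the sprung pad bears on the foot with its spring squeezed about half way (8 of its 16 mm) and never nearly closed, or the joint is crushed. Drive the pad only with the trigger, not by pushing it, the plate or the bar by hand, and leave everything else on the surface where it is. Finish while still holding the trigger squeezed, the pad pressing on the foot.

Things in the scene. Friction and masses are not known exactly. Their poses are not given: they have to be found in the camera images.
- foot_mid (a point): Centre of the rack foot, 25 mm above its underside: an oblong light beech block with a thin dark glue line round it, 66 mm long (its x) x 40 mm wide (its y) x 50 mm high, about 0.1 kg, with a dowel stub 12 mm across standing 14 mm above the middle of its top. Either way round is right.
- press: Hand-operated ratchet press, screwed down, on a plywood board 325 x 110 x 12 mm. Axes: x along the press from its handle end to its stop end, y across, z up. Origin on the work surface, 64 mm behind (-x of) the pocket's centre. The board reaches from x = -200 to +125 mm.
- pocket (a point): Centre of the press's pocket floor, 12 mm above the work surface; axes as the press. The pocket is 72 mm long (x), 45 mm wide (y): 2 to 3 mm of play each side of the foot. Walls 10 mm high on both sides and at the -x end, their upper half flared outwards by 4 mm. A seated foot has its centre 25 mm above this point and its long side along x.
- stop_top (a point): Middle of the top edge of the stop, the upright wooden block 60 mm wide (y) that closes the pocket's +x end; 50 mm above the work surface, on the stop's inner face, whose top edge is flared a little too. The foot's end is pressed against it.
- handle_mid (a point): Middle of the fixed handle of the press, 170 mm from the pocket centre towards -x of the press, 125 mm above the work surface; axes as the press. Upright grey bar 10 mm thick (x), 24 mm wide (y), its top 152 mm above the work surface, on a grey housing 60 x 40 mm (x, y), 75 mm high.
- trigger_top (a point): Centre of the round top end (9 mm thick, 20 mm wide) of the black trigger lever in front (+x of the press) of the handle. At rest it leans forward, this point 39 mm in x from the handle's middle and 8 mm above it. Over both, handle and trigger measure 49 mm along x at rest, 30 mm fully squeezed (trigger upright).
- trigger (a joint): Squeeze of the trigger, rad: 0 at rest, 0.27 fully squeezed towards the handle (its top end has then moved 18 mm). A spring returns it (2 to 4 N at the top end); driving the bar takes 8 to 15 N. Each squeeze drives the bar to the stop by ratchet, 0.96 mm per mm at the top end after up to 7 mm idle; a full one gives 10 to 17 mm. Let go, the trigger resets and the bar stays.
- ram (a joint): Travel in m of the toothed steel bar with the pressing plate (36 x 26 mm) towards the stop: 0 fully back, at most 0.085. Friction of 8 N keeps it where it is. With the foot against the stop, the pad meets it at about 0.051. It starts between 0 and 0.024.
- pad (a joint): How far the sprung rubber pad on the front of the pressing plate is pushed in, m: 0 when it touches nothing, 0.016 when its spring is closed; 600 N/m (8 mm is about 5 N). The open space between pad and plate is 16 mm at rest and shrinks by this amount.
- pad_face (a point): Centre of the pad's front face (36 mm wide, 24 mm high), 38 mm above the work surface; it moves along x of the press and presses on the end of the foot.
- carafe: Bystander: empty glass carafe, 104 mm across, 200 mm high; origin at the centre of its underside.
- lunchbox: Bystander: teal plastic lunch box snapped shut with side latches, 125 x 182 x 64 mm; origin at the centre of its underside.
- saucer: Bystander: white ceramic saucer, 124 mm across, 16 mm high; origin at the centre of its underside.
- infuser: Bystander: steel tea infuser ball, 46 mm across, 57 mm high with its loop; origin at the centre of its underside.
- dipper: Bystander: wooden honey dipper lying down, about 175 mm long along its x, 26 mm thick; origin at the centre of its underside.
- mug: Bystander: white mug, 76 mm across, 85 mm high, handle towards its +y; origin at the centre of its underside.
- jar: Bystander: amber glass jar with a lid, 76 mm across, 110 mm high; origin at the centre of its underside.
Things that resemble listed ones, but are neither listed nor needed, are in the scene too. Of the things like the part that bears foot_mid, leave any that is green; of the rest the smaller one is meant.

How it is judged:
On the way, in this order (a step that is already met when the one before it is completed fails the run):
1. the foot sits flat and square in the pocket, let go, the pad not yet on it (x of foot_mid in the frame of pocket between -0.006 and 0.006 m and y of foot_mid in the frame of pocket between -0.005 and 0.005 m and z of foot_mid in the frame of pocket between 0.022 and 0.028 m and angle between foot_mid's own z axis and vertical below 0.06 rad and angle between the x axis of foot_mid and the x axis of pocket, either way round below 0.09 rad and contact force between the fingers and foot below 0.1 N and value of joint pad below 0.002 m), for 0.2 s.
2. the trigger pressed the pad onto the foot (value of joint pad above 0.004 m and contact force between pad and foot above 1 N and contact force between the fingers and trigger above 0.5 N), for 0.2 s.
At the end, for the whole second after the job is handed in: The foot is flat (within 3 mm in height, 0.06 rad tilt) and square (0.09 rad) in the pocket, free of the fingers; the pad presses on it with its spring squeezed by 4 to 12 mm; the fingers still hold the trigger squeezed (over 0.03 rad, over 1 N) (x of foot_mid in the frame of pocket between -0.006 and 0.006 m and y of foot_mid in the frame of pocket between -0.005 and 0.005 m and z of foot_mid in the frame of pocket between 0.022 and 0.028 m and angle between foot_mid's own z axis and vertical below 0.06 rad and angle between the x axis of foot_mid and the x axis of pocket, either way round below 0.09 rad and value of joint pad between 0.004 and 0.012 m and contact force between pad and foot above 1 N and contact force between the fingers and trigger above 1 N and value of joint trigger above 0.03 rad and contact force between the fingers and foot below 0.1 N and linear speed of foot below 0.01 m/s); the arm keeps its last pose, push and grip.
It fails at once if the pad's spring was nearly closed (over 14 mm): the glued joint is crushed (value of joint pad above 0.014 m).
It fails at once if the plate, pad or bar was pushed by hand (contact force between any of the fingers, the arm and ram above 4 N).
It fails at once if something else on the surface was moved by over 30 mm (distance of any of carafe, lunchbox, saucer, infuser, dipper, mug, jar from where it was at the start of the episode above 0.03 m).
It also fails if it takes over 61 s, if anything falls off the work surface, if the arm or the gripper's body presses on something with over 40 N, if the wrist force passes 120 N, or if a joint passes its speed limit or range.

ROBOT

A 6-joint arm with a two-finger parallel gripper is mounted at the origin on the work surface. World frame = base frame: x ahead of the robot, y to its left, z up, the work surface at z = 0. Lengths are in m, angles in rad, forces in N, time in s.
With the tool pointing down it reaches from about 0.35 to 0.975 m from the base axis. Payload 7.1 kg.
Tool frame: the origin (TCP) lies at the very end of the fingers, on their centre line; the grasp point (between the pads) lies 19 mm behind it; y points along the fingers, x is the direction in which the jaws open and shut, and the axes are right-handed (so a half turn about y gives the same grasp; the last joint's range is limited). The gripper opens to 88 mm and grips with 3 to 60 N. Pads are 20 mm wide; open, the fingers measure 115 mm over their backs; the gripper's body (75 mm by 178 mm) begins 61 mm behind the grasp point.
Start: joints at [1.278, 0.423, 1.63, -0, 1.089, -0.019], TCP at [0.169, 0.602, 0.223] pointing down, gripper open.
Joint ranges: [-3, 3], [-0.9, 2.11], [0.09, 2.58], [-1.31, 4.45], [0.11, 2.69], [-2.54, 2.54]. Speed limits (rad/s): [2.39, 2.39, 3.01, 3.14, 3.14, 3.14].

INTERFACE

Orientations are given as a 3x3 rotation matrix whose columns are the frame's x, y, z axes.
In Python, from workcell import env gives the robot as it stands.
- The arm moves only by the tool carry_out, never from a script. Its argument "motion" is a list of rows, each an object with "grip": the closure, from -1 (fully open) to 1 (shut), so that 0 is half open; "linear": the shift along the tool's x, y, z in units of 25 mm (1.0 is 25 mm), a list of three; "yaw": the turn about the tool's y in units of 6 degrees (1.0 is 6 degrees). In form: [{"grip": grip, "linear": [x, y, z], "yaw": yaw}, ...]. A call has 1 to 8 rows; each row shifts and turns the pose as measured when the row begins, along the tool's axes as they then stand; what a row does not reach is not made up. A row lasts 1/10 s, in which the tool goes at most 50 mm and 8.59 degrees, less where a joint would pass 70% of its speed; a pose out of reach is approached as far as the arm can. A call is refused whole if a number of a shift passes 1 or a number of a turn 1, either way. A call with a gripper value outside its range is refused whole. The fingers move at their own pace and stop on an object; the grip force is fixed at half the most. Time passes only in rows, so rows that do not move let the fingers close. It gives the time, the measured TCP pose, the force and the opening at its end, in the units of the state.
- env.observe(): the state, without advancing time (a new reading comes with each control period).
- env.read_camera(name): name is "scene" or "top" or "wrist"; returns the picture (480x640x3 uint8, blue, green, red); there is no depth.
- env.camera_model(name): a dict with "vfov" (degrees; the focal length in pixels is half the picture's height over the tangent of half this angle, whatever the lens; pixels are square), "cx", "cy" (the principal point, pixels), "rvec" (rotation vector, rad) and "tvec" (3), from world to camera coordinates, as OpenCV has them. Camera axes: x right, y down, z forward; pixel columns grow to the right and rows downward; lengths in m; the calibration is good to about 2 mm. A picture is of the moment at which its call begins: read the wrist's pose just before it. camera_model takes no time and is no camera call; for the wrist camera it gives the pose at the moment of the call.
- env.job_done(): hands the job in, once; it reports no verdict.
The state is a dict: "t": time; "joint_positions": joint angles; "joint_velocities": joint speeds; "joint_torque": joint torques, N m; "eef_pos": TCP position; "eef_rot": TCP orientation; "force": force on the tool from outside, world axes, zero at the start; "wrist_torque": the same for the moment, N m; "gripper_width": finger opening in m.
Only numpy, scipy, OpenCV 4.12 (cv2) and the standard library are available. Lean on these libraries where they do the work, as an engineer would, in place of code of your own. Each camera call takes 0.05 s, during which the arm holds its last target.

## Working session

There is one attempt and no reset: what is moved stays moved. The work goes in short steps, Python scripts to look and compute and a tool call to move; the robot and the scene stay as the last step left them, time stands still between calls to the robot, and variables do not carry over. Pictures are saved under pics/ and viewed, and the job is handed in when it is done.

Besides the shell and the picture viewer there is one more tool, called after ">>>" in YAML: its name, and indented under it one key for each argument. carry_out: Moves the arm, as the interface text tells. Its arguments: {"type":"object","properties":{"motion":{"type":"array"}},"required":["motion"]}

```bash
mkdir -p pics; ls; cat > h.py <<'E'
import numpy as np,cv2
from workcell import env
def cam(n):
    m=env.camera_model(n);R=cv2.Rodrigues(np.array(m['rvec'],float))[0];t=np.array(m['tvec'],float).ravel()
    f=240/np.tan(np.radians(m['vfov'])/2);return R,t,f,m['cx'],m['cy']
def ray(c,u,v):
    R,t,f,cx,cy=c;o=-R.T@t;d=R.T@np.array([(u-cx)/f,(v-cy)/f,1]);return o,d
def onz(c,u,v,z):
    o,d=ray(c,u,v);return o+d*(z-o[2])/d[2]
def proj(c,p):
    R,t,f,cx,cy=c;q=R@np.array(p,float)+t;return np.array([f*q[0]/q[2]+cx,f*q[1]/q[2]+cy])
E
python3 - <<'E'
from h import *
for n in ['scene','top','wrist']:
    m=env.camera_model(n);print(n,m); cv2.imwrite(f'pics/{n}0.png',env.read_camera(n))
s=env.observe();print(s)
E
```

```text
pics
scene {'vfov': 49.1268126481449, 'cx': 322.8891136492902, 'cy': 232.77820735942115, 'rvec': array([ 1.15918072,  2.15020458, -1.14992923]), 'tvec': array([ 0.26613323, -0.15294887,  1.62868066])}
top {'vfov': 49.99359056184842, 'cx': 309.9800195142757, 'cy': 236.40643253305726, 'rvec': array([ 2.1068235 , -2.15009528,  0.19649339]), 'tvec': array([0.06290193, 0.55251738, 1.10397244])}
wrist {'vfov': 67.42947432103588, 'cx': 322.4787097010007, 'cy': 245.71140328897147, 'rvec': array([-2.30032405, -1.74446033, -0.2661903 ]), 'tvec': array([-0.62535528, -0.03776419,  0.39042095])}
{'t': 0.15, 'joint_positions': array([ 1.27799454e+00,  4.23661514e-01,  1.63046227e+00, -2.99262625e-05,
        1.08861298e+00, -1.89823338e-02]), 'joint_velocities': array([-0.00134004, -0.00319487, -0.00097063, -0.00049524,  0.00129164,
        0.00146628]), 'joint_torque': array([ 3.55781729e-06, -5.44988787e+01, -2.73920685e+01,  6.44007465e-02,
        2.03063758e-02, -9.61473324e-05]), 'eef_pos': array([0.16886072, 0.60133067, 0.22210314]), 'eef_rot': array([[ 2.70397013e-01, -3.04846766e-04, -9.62748857e-01],
       [ 9.62748225e-01, -1.10307268e-03,  2.70397185e-01],
       [-1.14441167e-03, -9.99999345e-01, -4.77687370e-06]]), 'force': array([-0.67149438,  0.50116288,  0.10319615]), 'wrist_torque': array([-0.04590541,  0.02521728,  0.04319126]), 'gripper_width': 0.08829136689513979}
```

View pics/top0.png

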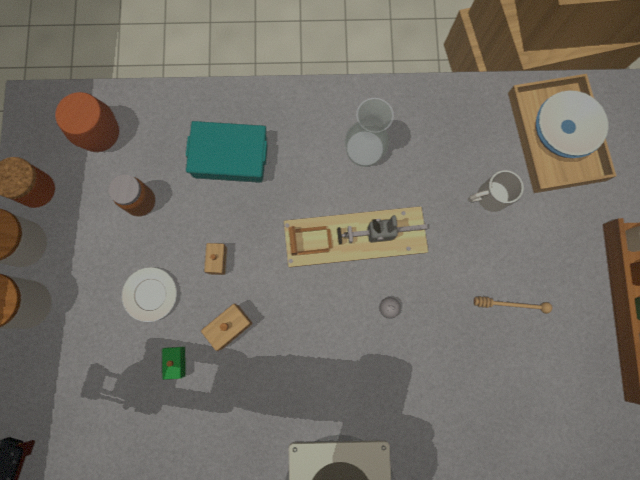

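View pics/scene0.png

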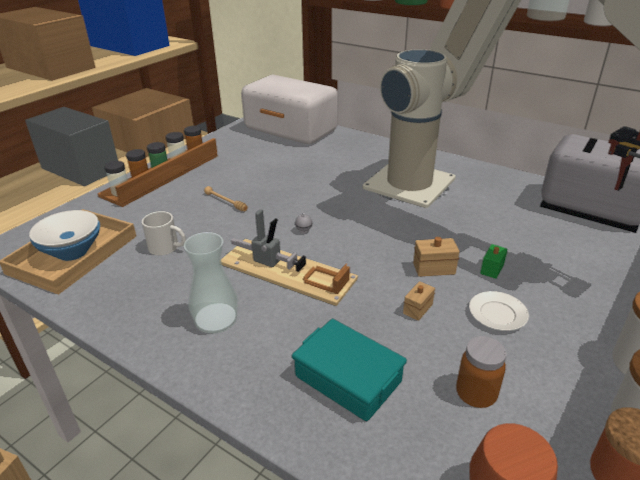

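View pics/wrist0.png

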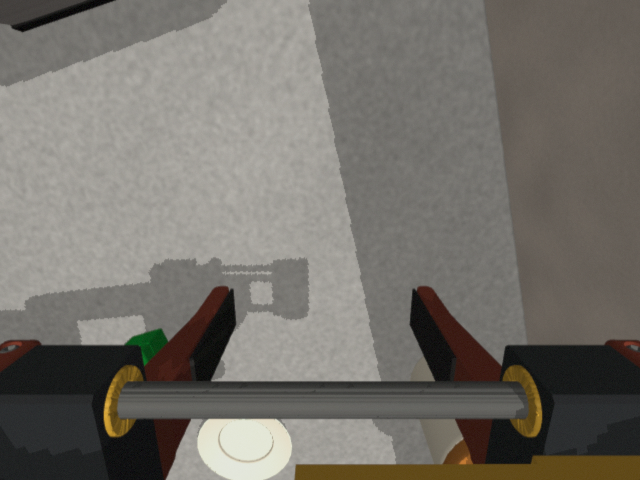

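The top view shows three foot-like blocks: a light one at (215,258), a larger light one at (226,327) and a green one at (173,363). The press pocket is at (312,240), its stop at (294,240), and the handle near (380,230). I'll measure these on known planes and crop them.

```bash
cat > m1.py <<'E'
from h import *
c=cam('top');im=cv2.imread('pics/top0.png')
print('base',proj(c,[0,0,0]),'tcp',proj(c,[.169,.602,.223]))
hsv=cv2.cvtColor(im,cv2.COLOR_BGR2HSV)
a=cv2.resize(im[230:350,150:270],None,fx=5,fy=5,interpolation=cv2.INTER_CUBIC)
b=cv2.resize(im[195:280,275:440],None,fx=4.8,fy=4.8,interpolation=cv2.INTER_CUBIC)
cv2.imwrite('pics/a.png',a);cv2.imwrite('pics/b.png',b)
for u,v in [(215,258),(226,327),(173,363)]: print(onz(c,u,v,.05))
s=cam('scene');i2=cv2.imread('pics/scene0.png')
cv2.imwrite('pics/c.png',cv2.resize(i2[200:305,210:370],None,fx=5,fy=5,interpolation=cv2.INTER_CUBIC))
cv2.imwrite('pics/d.png',cv2.resize(i2[225:325,390:520],None,fx=5,fy=5,interpolation=cv2.INTER_CUBIC))
E
python3 m1.py
```

```text
base [339.30973677 494.03251302] tcp [  3.9211888  438.66778762]
[0.50912765 0.26382945 0.05      ]
[0.35744703 0.23805322 0.05      ]
[0.28371739 0.35097536 0.05      ]
```

View pics/a.png

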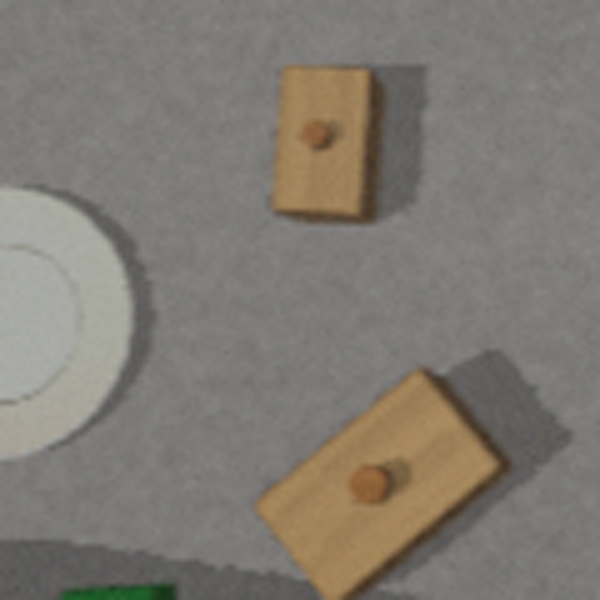

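View pics/b.png

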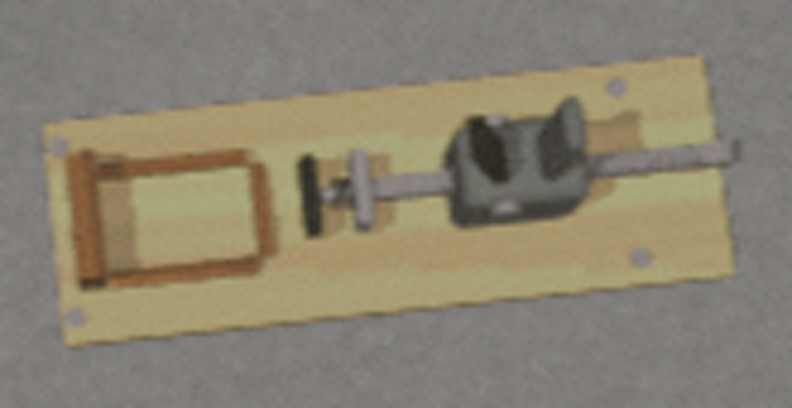

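View pics/c.png

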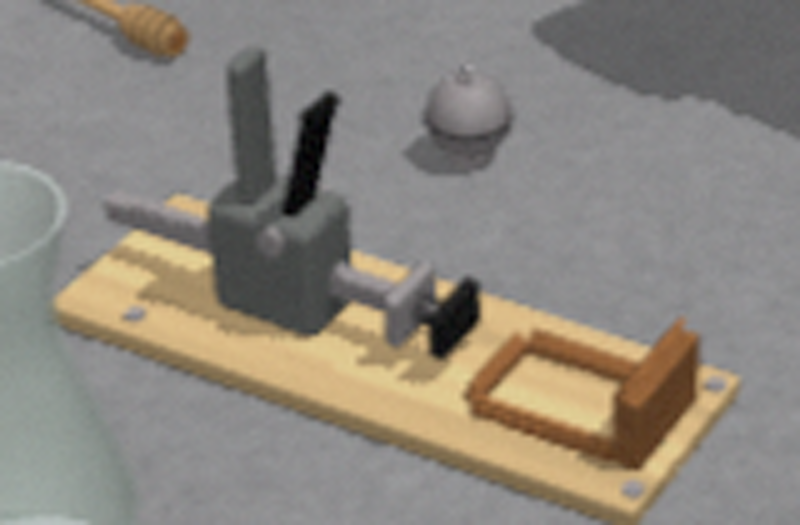

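View pics/d.png

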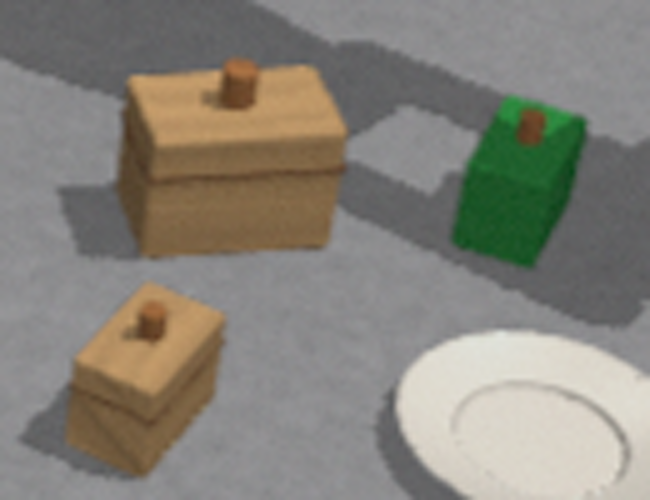

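```bash
cat > m2.py <<'E'
from h import *
c=cam('top')
P=[onz(c,150+u/5,230+v/5,.05)[:2] for u,v in [(283,66),(372,68),(362,215),(273,210)]];P=np.array(P)
print(P,P.mean(0));d=[P[(i+1)%4]-P[i] for i in range(4)];print([np.linalg.norm(x) for x in d])
L=(P[0]+P[1]-P[2]-P[3]);print('foot long ang',np.degrees(np.arctan2(L[1],L[0])))
print('dowel',onz(c,150+317/5,230+134/5,.064))
im=cv2.imread('pics/top0.png');hsv=cv2.cvtColor(im,cv2.COLOR_BGR2HSV)
m=cv2.inRange(hsv,(15,50,120),(35,255,255));m[:200]=0;m[275:]=0;m[:,:278]=0;m[:,435:]=0
k=cv2.morphologyEx(m,cv2.MORPH_CLOSE,np.ones((25,25)))
ct=max(cv2.findContours(k,0,2)[0],key=cv2.contourArea);r=cv2.minAreaRect(ct);print(r)
B=np.array([onz(c,*q,.012)[:2] for q in cv2.boxPoints(r)]);print(B,[np.linalg.norm(B[(i+1)%4]-B[i]) for i in range(4)])
Q=np.array([onz(c,275+u/4.8,195+v/4.8,.012)[:2] for u,v in [(44,125),(703,57),(733,270),(67,345)]])
for X in (Q,):
  print(X,[np.linalg.norm(X[(i+1)%4]-X[i]) for i in range(4)])
  ex=(X[0]+X[3]-X[1]-X[2]);ex/=np.linalg.norm(ex);o=X.mean(0)+ex*.0375;print('ang',np.degrees(np.arctan2(ex[1],ex[0])),'origin',o,'pocket',o+.064*ex)
# pocket walls rim at z~.022: outer corners, stop top z .05
for n,u,v,z in [('stopA',80,150,.05),('stopB',92,285,.05),('stopA in',100,152,.05),('stopB in',103,283,.05),('endA',250,152,.022),('endB',270,268,.022),('handletop',570,105,.152),('trigtop',482,125,.133),('padA',307,157,.05),('padB',315,235,.05)]:
  p=onz(c,275+u/4.8,195+v/4.8,z)[:2]; e=np.array([-ex[1],ex[0]]);print(n,p,'press',(p-o)@ex,(p-o)@e)
E
python3 m2.py
```

```text
[[0.5428968  0.28301713]
 [0.54118686 0.24323977]
 [0.4753069  0.24704607]
 [0.47832738 0.28643591]] [0.50942949 0.26493472]
[np.float64(0.03981409624210337), np.float64(0.06598982764116533), np.float64(0.039505480847554605), np.float64(0.06465986636288452)]
foot long ang -3.1701497231479796
dowel [0.50985561 0.26483759 0.064     ]
((355.4205627441406, 236.2323455810547), (47.3336067199707, 140.8003387451172), 84.0938491821289)
[[ 0.60087475  0.1135933 ]
 [ 0.62899092 -0.2148735 ]
 [ 0.51736566 -0.219418  ]
 [ 0.49033566  0.10365678]] [np.float64(0.32966795563823037), np.float64(0.11171773477670643), np.float64(0.32420353675954716), np.float64(0.11098478946053493)]
[[ 0.59818353  0.11081013]
 [ 0.62563005 -0.21102866]
 [ 0.52035188 -0.21920046]
 [ 0.49061192  0.10106621]] [np.float64(0.32300700017645856), np.float64(0.10559485527407934), np.float64(0.3216445337861422), np.float64(0.10801201890773375)]
ang 95.08938532010477 origin [ 0.55536773 -0.01723604] pocket [0.5496903  0.04651164]
stopA [0.5777211  0.09236944] press 0.10719040230840306 -0.031988324966815126
stopB [0.51370867 0.08770435] press 0.10822223065319765 0.032185583156799466
stopA in [0.57657651 0.08301374] press 0.09797312444273171 -0.030018301199478174
stopB in [0.51454284 0.08258675] press 0.10305080651847091 0.031808677074091
endA [0.58079929 0.01162037] press 0.026486616346608385 -0.02789114425848035
endB [0.52429087 0.00358988] press 0.023500632135579035 0.029106875392768967
handletop [ 0.57238597 -0.12072243] press -0.10458808356908025 -0.00777089197088172
trigtop [ 0.56840316 -0.08525384] press -0.06890601304162891 -0.006950192407544245
padA [ 0.57223581 -0.0139007 ] press 0.001825823107553981 -0.017097454582152786
padB [ 0.53512997 -0.0164932 ] press 0.002535197422020741 0.020092070989527172
```

The target is the small light block with a glue line at (215,258). It measures 40 x 66 mm, while the block at (226,327) is bigger and (173,363) is green. The press also agrees with the description: board about 323 x 107 mm, handle at x=-105 mm and trigger at -69 mm. Moving towards the foot.

>>> carry_out:
  motion:
    - {"grip": -1,"linear": [-0.55,0,-1],"yaw": 0}
    - {"grip": -1,"linear": [-0.55,0,-1],"yaw": 0}
    - {"grip": -1,"linear": [-0.55,0,-1],"yaw": 0}
    - {"grip": -1,"linear": [-0.55,0,-1],"yaw": 0}
    - {"grip": -1,"linear": [-0.55,0,-1],"yaw": 0}
    - {"grip": -1,"linear": [-0.55,0,-1],"yaw": 0}
    - {"grip": -1,"linear": [-0.55,0,-1],"yaw": 0}
    - {"grip": -1,"linear": [-0.55,0,-1],"yaw": 0}

```text
t: 0.95
eef_pos: [0.3341, 0.4371, 0.2199]
eef_rot: [[0.264, -0.002, -0.964], [0.964, -0.003, 0.264], [-0.004, -1.0, 0.001]]
force: [0.1, 0.5, 0.0]
gripper_width: 0.0879
```

>>> carry_out:
  motion:
    - {"grip": -1,"linear": [-0.55,0,-1],"yaw": 0}
    - {"grip": -1,"linear": [-0.55,0,-1],"yaw": 0}
    - {"grip": -1,"linear": [-0.55,0,-1],"yaw": 0}
    - {"grip": -1,"linear": [-0.55,0,-1],"yaw": 0}
    - {"grip": -1,"linear": [-0.55,0.5,-1],"yaw": 0}
    - {"grip": -1,"linear": [-0.55,0.5,-1],"yaw": 0}
    - {"grip": -1,"linear": [-0.4,0.5,-0.8],"yaw": -1}
    - {"grip": -1,"linear": [0,0,0],"yaw": -1}

```text
t: 1.75
eef_pos: [0.4804, 0.2938, 0.1807]
eef_rot: [[0.056, -0.002, -0.998], [0.998, -0.004, 0.056], [-0.004, -1.0, 0.002]]
force: [-0.4, 0.3, -0.3]
gripper_width: 0.0878
```

```bash
cat > look.py <<'E'
import sys
from h import *
s=env.observe()
for n in sys.argv[2:]:
    c=cam(n);im=env.read_camera(n);cv2.imwrite(f'pics/{n}{sys.argv[1]}.png',im);np.savez(f'pics/{n}{sys.argv[1]}.npz',R=c[0],t=c[1],r=np.array(c[2:]))
    if n=='wrist': print('cam at',-c[0].T@c[1],'fwd',c[0][2])
R=s['eef_rot'];print(s['t'],s['eef_pos'],'jaw ang',np.degrees(np.arctan2(R[1,0],R[0,0])),'w',s['gripper_width'],'F',s['force'])
E
python3 look.py 1 wrist
```

```text
cam at [0.39993705 0.29952178 0.34211038] fwd [ 0.29682851 -0.01988188 -0.95472381]
1.75 [0.48038818 0.29380865 0.18065211] jaw ang 86.81552580948089 w 0.08781503962065368 F [-0.37447552  0.26347206 -0.3272489 ]
```

View pics/wrist1.png

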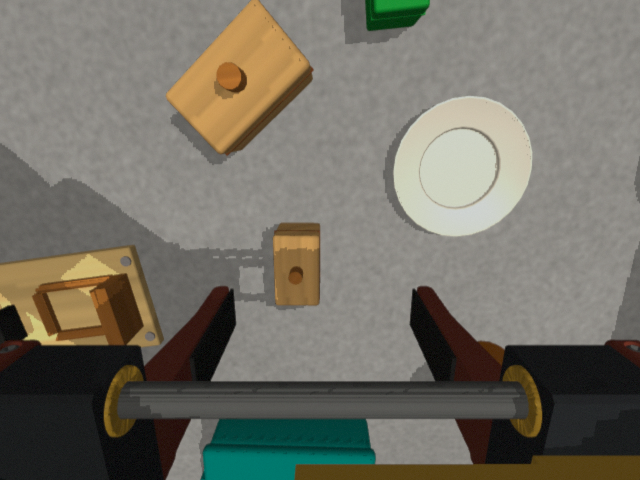

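```bash
python3 - <<'E'
from h import *
d=np.load('pics/wrist1.npz');c=(d['R'],d['t'],*d['r'])
P=np.array([onz(c,u,v,.05)[:2] for u,v in [(275,235),(320,235),(320,304),(276,304)]]);print(P,P.mean(0),np.linalg.norm(P-np.roll(P,1,0),axis=1))
e=P[3]-P[0]+P[2]-P[1];print(np.degrees(np.arctan2(e[1],e[0])))
# pocket
for u,v in [(136,247),(160,343)]: print(onz(c,u,v,.012))
E
```

```text
[[0.4791542  0.2539777 ]
 [0.48120087 0.29187216]
 [0.54525379 0.28821449]
 [0.54315861 0.24882691]] [0.51219187 0.27072281] [0.06421133 0.03794968 0.06415726 0.03944326]
-3.9349091151319158
[0.49419244 0.11300009 0.012     ]
[0.6003967  0.11609899 0.012     ]
```

>>> carry_out:
  motion:
    - {"grip": -1,"linear": [-0.5,0,-0.65],"yaw": 0}
    - {"grip": -1,"linear": [-0.45,0,-0.65],"yaw": 0}
    - {"grip": -1,"linear": [0,0.5,0],"yaw": 0}
    - {"grip": -1,"linear": [0,0,0],"yaw": 0}
    - {"grip": -1,"linear": [0,0,0],"yaw": 0}

```text
t: 2.3
eef_pos: [0.5102, 0.2692, 0.167]
eef_rot: [[0.057, -0.004, -0.998], [0.998, -0.004, 0.057], [-0.004, -1.0, 0.004]]
force: [0.1, -0.8, -0.3]
gripper_width: 0.0879
```

```bash
python3 look.py 2 wrist top
```

```text
cam at [0.4300942  0.27497362 0.32864285] fwd [ 0.29492083 -0.02008552 -0.95531057]
2.3 [0.51021791 0.2691819  0.16699983] jaw ang 86.74676099087952 w 0.08790652698115896 F [ 0.14263543 -0.84283601 -0.25549692]
```

View pics/wrist2.png

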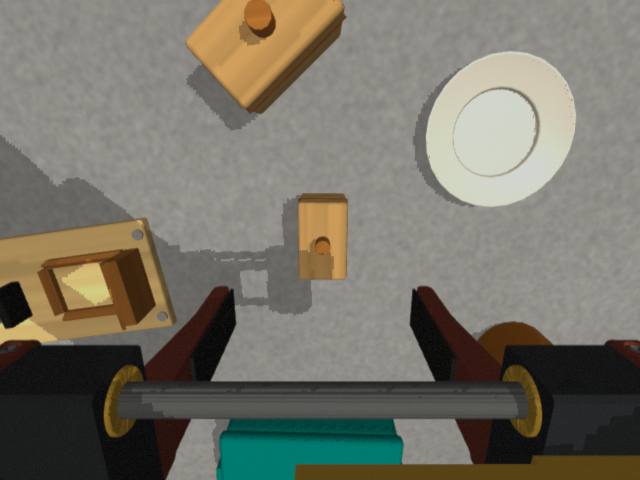

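View pics/top2.png

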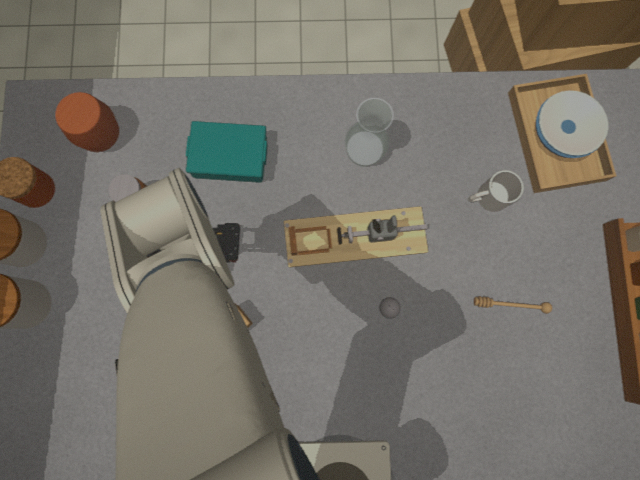

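```bash
python3 - <<'E'
from h import *
d=np.load('pics/wrist2.npz');c=(d['R'],d['t'],*d['r'])
P=np.array([onz(c,u,v,.05)[:2] for u,v in [(299,202),(347.5,202),(347,279),(299,279)]]);print(P,P.mean(0),np.linalg.norm(P-np.roll(P,1,0),axis=1))
e=P[3]-P[0]+P[2]-P[1];print(np.degrees(np.arctan2(e[1],e[0])))
print('dowel',onz(c,323,242,.064))
p=np.array([.5102,.2692,.167]);print('tcp px',proj(c,p),proj(c,p+[0,.044,0]),proj(c,p-[0,.044,0]))
for u,v in [(146,220),(174,323)]: print('board corner',onz(c,u,v,.012))
E
```

```text
[[0.47939129 0.25279783]
 [0.48149625 0.29064572]
 [0.54628122 0.28791687]
 [0.54408983 0.2479027 ]] [0.51281465 0.26981578] [0.06488346 0.03790638 0.06484241 0.04007413]
-3.369683809141341
dowel [0.50883797 0.2699767  0.064     ]
tcp px [321.11772437 304.12546649] [410.23810839 299.72086479] [232.87713984 308.48658581]
board corner [0.49479711 0.11051312 0.012     ]
board corner [0.59963969 0.11721548 0.012     ]
```

The wrist view shows the foot centred between the fingers: midline column 323, dowel at (323,242). The yaw matches as well, so I'll descend and grip.

>>> carry_out:
  motion:
    - {"grip": -1,"linear": [0,1,0],"yaw": 0}
    - {"grip": -1,"linear": [0,1,0],"yaw": 0}
    - {"grip": -1,"linear": [0,1,0],"yaw": 0}
    - {"grip": -1,"linear": [0,1,0],"yaw": 0}
    - {"grip": -1,"linear": [0,1,0],"yaw": 0}
    - {"grip": -1,"linear": [0,0.6,0],"yaw": 0}
    - {"grip": -1,"linear": [0,0,0],"yaw": 0}

```text
t: 3.1
eef_pos: [0.5094, 0.2738, 0.0259]
eef_rot: [[0.052, 0.002, -0.999], [0.999, -0.0, 0.052], [-0.0, -1.0, -0.002]]
force: [-0.2, -0.0, -0.1]
gripper_width: 0.0877
```

>>> carry_out:
  motion:
    - {"grip": -1,"linear": [-0.2,0.15,0],"yaw": 0}
    - {"grip": -1,"linear": [0,0,0],"yaw": 0}
    - {"grip": 0.2,"linear": [0,0,0],"yaw": 0}
    - {"grip": 0.2,"linear": [0,0,0],"yaw": 0}
    - {"grip": 0.2,"linear": [0,0,0],"yaw": 0}
    - {"grip": 0.2,"linear": [0,0,0],"yaw": 0}
    - {"grip": 0.2,"linear": [0,0,0],"yaw": 0}

```text
t: 3.8
eef_pos: [0.5118, 0.27, 0.0266]
eef_rot: [[0.052, 0.008, -0.999], [0.999, 0.003, 0.052], [0.003, -1.0, -0.008]]
force: [-0.5, -0.0, -0.7]
gripper_width: 0.0511
```

>>> carry_out:
  motion:
    - {"grip": 0,"linear": [0,0.25,0],"yaw": 0}
    - {"grip": 0,"linear": [0,0,0],"yaw": 0}
    - {"grip": 0,"linear": [0,0,0],"yaw": 0}

```text
t: 4.1
eef_pos: [0.5118, 0.27, 0.0198]
eef_rot: [[0.052, 0.008, -0.999], [0.999, 0.003, 0.052], [0.003, -1.0, -0.008]]
force: [0.4, -0.5, -0.1]
gripper_width: 0.044
```

>>> carry_out:
  motion:
    - {"grip": 0.3,"linear": [0,0,0],"yaw": 0}
    - {"grip": 0.6,"linear": [0,0,0],"yaw": 0}
    - {"grip": 1,"linear": [0,0,0],"yaw": 0}
    - {"grip": 1,"linear": [0,0,0],"yaw": 0}

```text
t: 4.5
eef_pos: [0.5117, 0.2699, 0.0196]
eef_rot: [[0.052, 0.008, -0.999], [0.999, 0.002, 0.052], [0.003, -1.0, -0.007]]
force: [-0.1, 0.2, -0.1]
gripper_width: 0.04
```

```bash
python3 look.py 3 wrist
```

```text
cam at [0.42962654 0.27431509 0.18027861] fwd [ 0.30634702 -0.01263075 -0.9518361 ]
4.5 [0.51168106 0.26991215 0.01959511] jaw ang 87.00770200884381 w 0.0400307550500592 F [-0.06626085  0.19305909 -0.08508326]
```

View pics/wrist3.png

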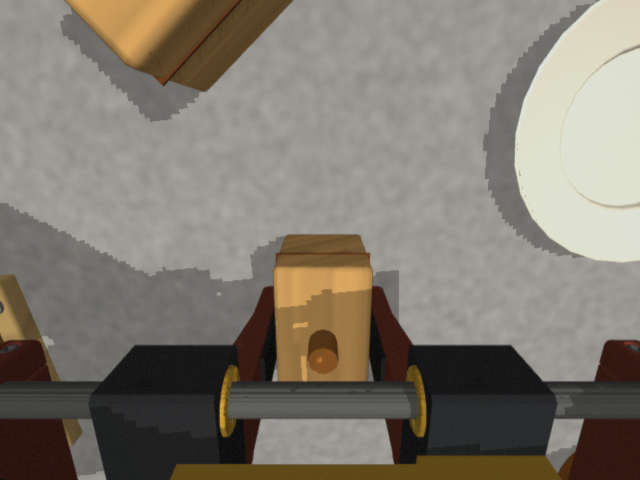

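```bash
python3 - <<'E'
from h import *
d=np.load('pics/wrist3.npz');c=(d['R'],d['t'],*d['r'])
p=np.array([.5117,.2699,.0196]);a=np.array([-.999,.052,0])
for u,v,z in [(275,264,.05),(371,264,.05),(323,264,.05)]:
  q=onz(c,u,v,z);print(q,'along tool z rel tcp',(q-p)@a)
q=onz(c,323,362,.064);print('dowel',q,(q-p)@a)
E
```

```text
[0.47800714 0.2538674  0.05      ] along tool z rel tcp 0.03282547047191884
[0.47997559 0.29095711 0.05      ] along tool z rel tcp 0.03278765168628859
[0.47899089 0.27240329 0.05      ] along tool z rel tcp 0.0328065702217875
dowel [0.51331998 0.27057403 0.064     ] -0.001583310901642
```

>>> carry_out:
  motion:
    - {"grip": 1,"linear": [0,-1,0],"yaw": 0}
    - {"grip": 1,"linear": [0,-1,0],"yaw": 0}
    - {"grip": 1,"linear": [0,-1,0],"yaw": 0}
    - {"grip": 1,"linear": [0,-1,0],"yaw": 0}
    - {"grip": 1,"linear": [-1,-1,-0.3],"yaw": 0}
    - {"grip": 1,"linear": [-1,0,-0.3],"yaw": 0}
    - {"grip": 1,"linear": [-1,0,-0.3],"yaw": 0}
    - {"grip": 1,"linear": [-1,0,-0.3],"yaw": 0}

```text
t: 5.35
eef_pos: [0.5348, 0.1677, 0.1487]
eef_rot: [[0.047, 0.006, -0.999], [0.999, 0.002, 0.047], [0.002, -1.0, -0.006]]
force: [0.3, -0.7, -1.5]
gripper_width: 0.0401
```

>>> carry_out:
  motion:
    - {"grip": 1,"linear": [-1,0,-0.3],"yaw": 0}
    - {"grip": 1,"linear": [-1,0,-0.3],"yaw": 0}
    - {"grip": 1,"linear": [-1,0,-0.2],"yaw": 0}
    - {"grip": 1,"linear": [0,0,0],"yaw": 1}
    - {"grip": 1,"linear": [0,0,0],"yaw": 1}
    - {"grip": 1,"linear": [0,0,0],"yaw": 1}
    - {"grip": 1,"linear": [0,0,0],"yaw": 1}
    - {"grip": 1,"linear": [0,0,0],"yaw": 1}

```text
t: 6.15
eef_pos: [0.5509, 0.0843, 0.1482]
eef_rot: [[0.56, 0.005, -0.828], [0.828, 0.001, 0.56], [0.004, -1.0, -0.004]]
force: [-0.7, 0.0, -1.0]
gripper_width: 0.0395
```

>>> carry_out:
  motion:
    - {"grip": 1,"linear": [0,0,0],"yaw": 1}
    - {"grip": 1,"linear": [0,0,0],"yaw": 1}
    - {"grip": 1,"linear": [0,0,0],"yaw": 1}
    - {"grip": 1,"linear": [0,0,0],"yaw": 1}
    - {"grip": 1,"linear": [0,0,0],"yaw": 1}
    - {"grip": 1,"linear": [0,0,0],"yaw": 1}
    - {"grip": 1,"linear": [0,0,0],"yaw": 1}
    - {"grip": 1,"linear": [0,0,0],"yaw": 0}

```text
t: 6.95
eef_pos: [0.5489, 0.0841, 0.1468]
eef_rot: [[0.978, 0.002, -0.209], [0.209, 0.001, 0.978], [0.002, -1.0, 0.001]]
force: [-0.4, 0.4, -1.3]
gripper_width: 0.04
```

>>> carry_out:
  motion:
    - {"grip": 1,"linear": [0,0,-0.7],"yaw": 0.6}
    - {"grip": 1,"linear": [0,0,-0.6],"yaw": 0.6}
    - {"grip": 1,"linear": [0,0,0],"yaw": 0}
    - {"grip": 1,"linear": [0,0,0],"yaw": 0}

```text
t: 7.35
eef_pos: [0.5543, 0.0519, 0.1464]
eef_rot: [[0.996, 0.001, -0.093], [0.093, 0.001, 0.996], [0.001, -1.0, 0.001]]
force: [-0.1, -0.3, -0.6]
gripper_width: 0.0401
```

```bash
python3 look.py 4 wrist top scene
```

```text
cam at [0.54821088 0.13449632 0.30782265] fwd [ 0.0287271  -0.29642644 -0.95462355]
7.35 [0.55430126 0.05191399 0.1464165 ] jaw ang 5.3288635765650385 w 0.0401221729479826 F [-0.08849911 -0.32679248 -0.56888808]
```

View pics/wrist4.png

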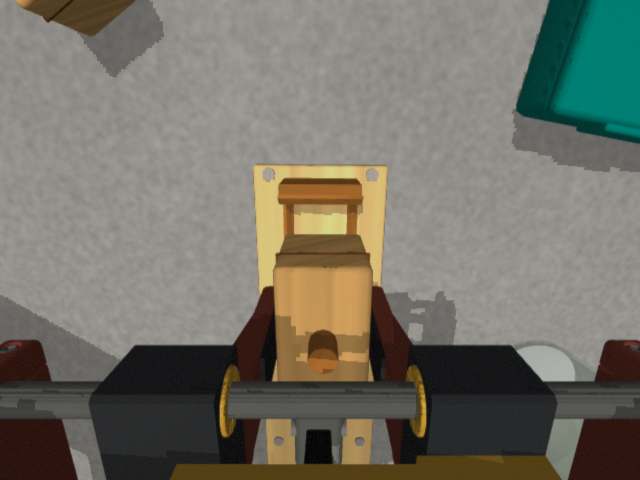

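View pics/top4.png

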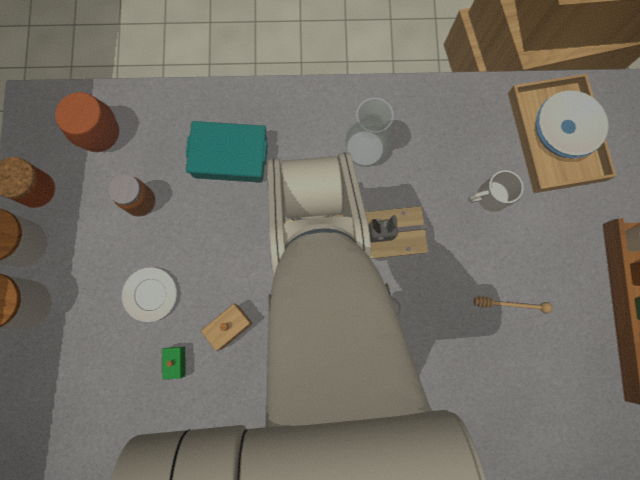

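View pics/scene4.png

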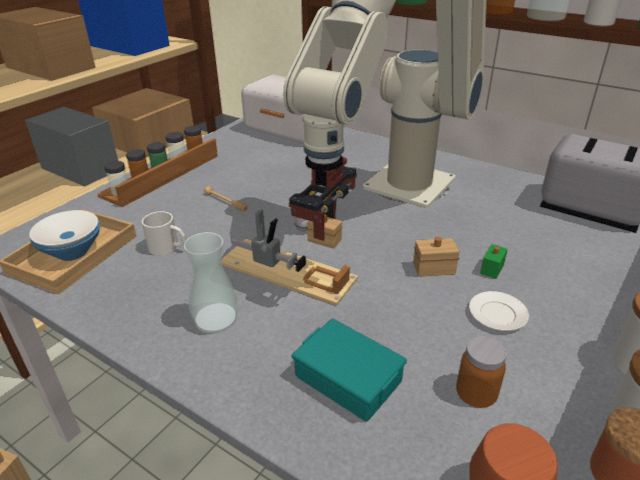

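```bash
python3 - <<'E'
import cv2
i=cv2.imread('pics/wrist4.png');cv2.imwrite('pics/e.png',cv2.resize(i[155:305,235:405],None,fx=4,fy=4,interpolation=cv2.INTER_CUBIC))
E
```

```text
(no output)
```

View pics/e.png

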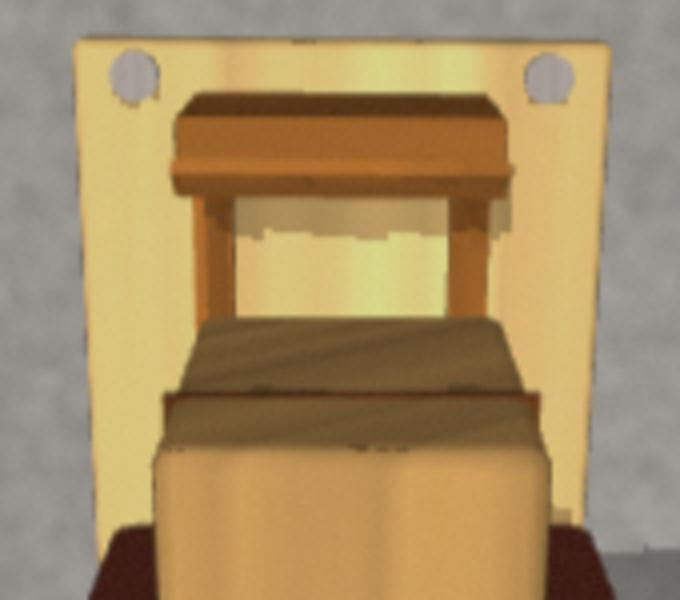

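```bash
python3 - <<'E'
from h import *
d=np.load('pics/wrist4.npz');c=(d['R'],d['t'],*d['r'])
f=lambda u,v,z: onz(c,235+u/4,155+v/4,z)[:2]
A,B=f(76,39,.012),f(608,42,.012);print('end',A,B,np.linalg.norm(A-B))
y=(A-B)/np.linalg.norm(A-B)  # left in image
print('ang of edge',np.degrees(np.arctan2(y[1],y[0])))
C,D=f(100,555,.012),f(583,520,.012)
l=A-C;r=B-D;print('side angs',[np.degrees(np.arctan2(*q[::-1])) for q in (l,r)])
for z,v in [(.05,115),(.05,165),(.05,195),(.046,195)]: print('stop',z,v,f(342,v,z),np.linalg.norm(f(173,v,z)-f(510,v,z)))
print('floor w',f(235,215,.012),f(448,215,.012))
M=(A+B)/2
for a in (94.9,95.3,95.7):
  ex=np.array([np.cos(np.radians(a)),np.sin(np.radians(a))]);print(a,'pocket',M-.061*ex,'stop in',M-.025*ex,'fl',f(342,195,.05)-M@np.eye(2), (f(341.5,215,.012)-M)@np.array([-ex[1],ex[0]]))
# foot center in same frame (foot top z = tcp+0.0304)
q=onz(c,235+350/4,155+447/4,.1464+.0304);t=np.array([.5543,.0519]);print('foot +x top edge',q,(q[:2]-t)@[-.093,.996],(q[:2]-t)@[.996,.093])
E
```

```text
end [0.49585404 0.10546998] [0.6025446  0.11488117] 0.10710483736667985
ang of edge -174.95897471216693
side angs [np.float64(94.83575224123561), np.float64(95.36318953018639)]
stop 0.05 115 [0.55024338 0.10035768] 0.06003733546215451
stop 0.05 165 [0.55106485 0.09144824] 0.06066149874443281
stop 0.05 195 [0.55156599 0.08601311] 0.06104226524801296
stop 0.046 195 [0.55161804 0.08526091] 0.06198930794618593
floor w [0.53021533 0.07258376] [0.57447572 0.07672929]
94.9 pocket [0.55440975 0.04939851] stop in [0.55133474 0.08526694] fl [ 0.00236667 -0.02416247] -9.919624506917604e-05
95.3 pocket [0.55483393 0.04943637] stop in [0.55150859 0.08528246] fl [ 0.00236667 -0.02416247] 0.0001497439035682818
95.7 pocket [0.55525783 0.04947718] stop in [0.55168232 0.08529918] fl [ 0.00236667 -0.02416247] 0.0003986767538991442
foot +x top edge [0.55296242 0.08528344 0.1768    ] 0.03337429653624463 0.0017724282365707826
```

>>> carry_out:
  motion:
    - {"grip": 1,"linear": [0,0.9,-0.1],"yaw": 0}
    - {"grip": 1,"linear": [0,1,0],"yaw": 0}
    - {"grip": 1,"linear": [0,0.8,0],"yaw": 0}
    - {"grip": 1,"linear": [0,0,0],"yaw": 0}
    - {"grip": 1,"linear": [0,0,0],"yaw": 0}

```text
t: 8.0
eef_pos: [0.5559, 0.0526, 0.0786]
eef_rot: [[0.995, 0.004, -0.101], [0.101, 0.002, 0.995], [0.004, -1.0, 0.001]]
force: [-0.2, -0.4, -0.5]
gripper_width: 0.0399
```

```bash
python3 look.py 5 wrist; python3 - <<'E'
import cv2
i=cv2.imread('pics/wrist5.png');cv2.imwrite('pics/e.png',cv2.resize(i[110:310,220:420],None,fx=3,fy=3,interpolation=cv2.INTER_CUBIC))
E
```

```text
cam at [0.54861422 0.13503299 0.23999161] fwd [ 0.03437436 -0.29569734 -0.95466302]
8.0 [0.55587069 0.05260933 0.07856745] jaw ang 5.773605843222372 w 0.039907883492903175 F [-0.16231553 -0.40742441 -0.49286197]
```

View pics/e.png

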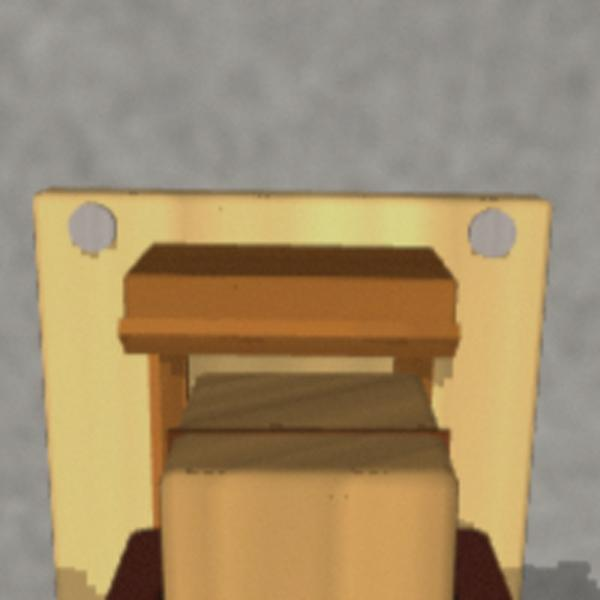

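```bash
python3 - <<'E'
from h import *
d=np.load('pics/wrist5.npz');c=(d['R'],d['t'],*d['r'])
f=lambda u,v,z: onz(c,220+u/3,110+v/3,z)[:2]
A,B=f(34,193,.012),f(550,197,.012);print('end',A,B,np.linalg.norm(A-B));g=A-B;print('ex ang',np.degrees(np.arctan2(g[1],g[0]))-90+360)
a=np.radians(95.05);ex=np.array([np.cos(a),np.sin(a)]);ey=np.array([-ex[1],ex[0]])
M=(A+B)/2;po=M-.061*ex
t=np.array([.5559,.0526])
S1,S2=f(120,352,.05),f(460,354,.05);print('stop',S1,S2,np.linalg.norm(S1-S2),'in pocket frame',(S1-po)@ex,(S2-po)@ex,(S1-po)@ey,(S2-po)@ey)
F1,F2=f(195,375,.059),f(432,375,.059);print('foot bot',np.linalg.norm(F1-F2))
T1,T2=f(162,472,.109),f(457,472,.109);print('foot top',np.linalg.norm(T1-T2))
for n,p in [('F1',F1),('F2',F2),('Fm',(F1+F2)/2),('T1',T1),('T2',T2),('Tm',(T1+T2)/2),('tcp',t)]: print(n,(p-po)@ex,(p-po)@ey)
print(po)
E
```

```text
end [0.49545377 0.10519801] [0.60258727 0.11520741] 0.10760006639407595
ex ang 95.33760421118279
stop [0.5205629  0.08321678] [0.58202642 0.08901591] 0.061736488817246325 in pocket frame 0.03662380277066791 0.03699009783314533 0.030722597077928855 -0.0310128050784448
foot bot 0.041262123091917846
foot top 0.038232045650828266
F1 0.03497978926650794 0.0163026239721875
F2 0.03547088874325399 -0.024956576496999006
Fm 0.03522533900488096 -0.004326976262405807
T1 0.035918162909124925 0.015811116529034
T2 0.036356066263065 -0.02241842120423744
Tm 0.03613711458609496 -0.00330365233760172
tcp 0.0030153219657968636 -0.0017822909811223537
[0.55439005 0.0494395 ]
```

>>> carry_out:
  motion:
    - {"grip": 1,"linear": [-0.15,0.3,-0.08],"yaw": 0.1}
    - {"grip": 1,"linear": [0,0,0],"yaw": 0}
    - {"grip": 1,"linear": [0,0,0],"yaw": 0}

```text
t: 8.35
eef_pos: [0.5535, 0.0504, 0.073]
eef_rot: [[0.996, 0.008, -0.09], [0.09, 0.002, 0.996], [0.008, -1.0, 0.001]]
force: [0.7, -0.1, -1.0]
gripper_width: 0.0395
```

```bash
python3 look.py 6 wrist; python3 - <<'E'
import cv2
i=cv2.imread('pics/wrist6.png');cv2.imwrite('pics/e.png',cv2.resize(i[110:310,220:420],None,fx=3,fy=3,interpolation=cv2.INTER_CUBIC))
E
```

```text
cam at [0.5464274  0.13289885 0.23440323] fwd [ 0.03490027 -0.29572387 -0.95463572]
8.35 [0.55345645 0.05044882 0.07298349] jaw ang 5.167154461630647 w 0.03953008100142894 F [ 0.68339456 -0.13156597 -1.04196811]
```

View pics/e.png

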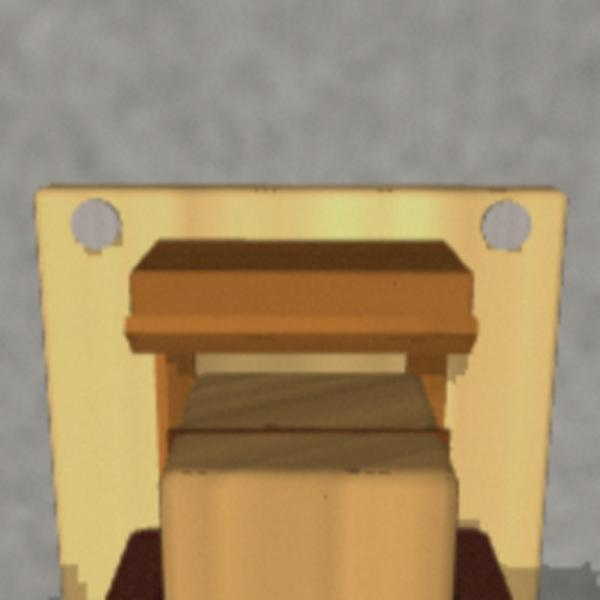

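```bash
cat > m5.py <<'E'
from h import *
import sys
def go(name,b,s1,s2,F,T,t,zt):
  d=np.load(name);c=(d['R'],d['t'],*d['r'])
  f=lambda u,v,z: onz(c,220+u/3,110+v/3,z)[:2]
  A,B=f(*b[0],.012),f(*b[1],.012);g=A-B;print('ex ang',np.degrees(np.arctan2(g[1],g[0]))+270,np.linalg.norm(g))
  a=np.radians(95.1);ex=np.array([np.cos(a),np.sin(a)]);ey=np.array([-ex[1],ex[0]])
  po=(A+B)/2-.061*ex;zb=zt-.0196
  S=[f(*s1,.05),f(*s2,.05)];P=dict(S1=S[0],S2=S[1],F1=f(*F[0],zb),F2=f(*F[1],zb),T1=f(*T[0],zb+.05),T2=f(*T[1],zb+.05),tcp=np.array(t))
  for k in 'SFT': P[k+'m']=(P[k+'1']+P[k+'2'])/2
  for n,p in P.items(): print(n,np.round(1e3*np.array([(p-po)@ex,(p-po)@ey]),1))
  print(po)
go('pics/wrist6.npz',[(36,188),(566,191)],(126,351),(477,352),[(195,375),(425,375)],[(162,472),(457,472)],[.5535,.0504],.073)
E
python3 m5.py
```

```text
ex ang 94.8261176818892 0.10765930973934065
S1 [36.9 31. ]
S2 [ 36.7 -30.8]
F1 [33.5 18.7]
F2 [ 33.4 -21.4]
T1 [34.4 18.4]
T2 [ 34.4 -19.9]
tcp [1.2 1. ]
Sm [36.8  0.1]
Fm [33.5 -1.3]
Tm [34.4 -0.7]
[0.55461556 0.04925803]
```

>>> carry_out:
  motion:
    - {"grip": 1,"linear": [-0.04,0.35,0],"yaw": 0}
    - {"grip": 1,"linear": [0,0.35,0],"yaw": 0}
    - {"grip": 1,"linear": [0,0,0],"yaw": 0}
    - {"grip": 1,"linear": [0,0,0],"yaw": 0}

```text
t: 8.8
eef_pos: [0.5527, 0.0503, 0.0543]
eef_rot: [[0.996, 0.009, -0.09], [0.09, 0.002, 0.996], [0.009, -1.0, 0.001]]
force: [-0.1, 0.3, -1.8]
gripper_width: 0.0396
```

```bash
python3 look.py 7 wrist; python3 - <<'E'
import cv2
i=cv2.imread('pics/wrist7.png');cv2.imwrite('pics/e.png',cv2.resize(i[110:310,220:420],None,fx=3,fy=3,interpolation=cv2.INTER_CUBIC))
E
```

```text
cam at [0.54558322 0.13273047 0.21570316] fwd [ 0.03536992 -0.29569745 -0.95462662]
8.8 [0.55271155 0.05025382 0.05429856] jaw ang 5.157537159880335 w 0.0395927932401523 F [-0.07266214  0.34117145 -1.83806668]
```

View pics/e.png

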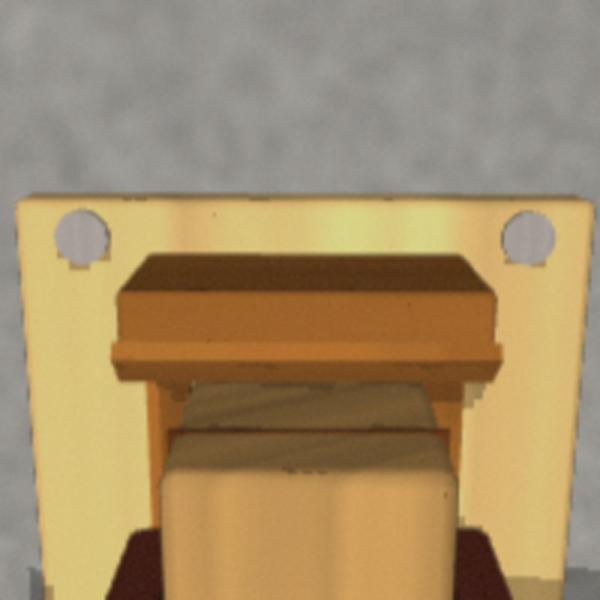

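>>> carry_out:
  motion:
    - {"grip": 1,"linear": [-0.02,0.35,0],"yaw": 0}
    - {"grip": 1,"linear": [0,0.35,0],"yaw": 0}
    - {"grip": 1,"linear": [0,0,0],"yaw": 0}
    - {"grip": 1,"linear": [0,0,0],"yaw": 0}

```text
t: 9.25
eef_pos: [0.5523, 0.0503, 0.0351]
eef_rot: [[0.996, 0.009, -0.09], [0.09, 0.002, 0.996], [0.009, -1.0, 0.001]]
force: [-0.1, 0.5, -0.6]
gripper_width: 0.0398
```

Bottom is about 3 mm above the floor and nothing is touching. Lowering the last bit.

>>> carry_out:
  motion:
    - {"grip": 1,"linear": [0,0.1,0],"yaw": 0}
    - {"grip": 1,"linear": [0,0.06,0],"yaw": 0}
    - {"grip": 1,"linear": [0,0,0],"yaw": 0}

```text
t: 9.55
eef_pos: [0.5527, 0.0506, 0.0319]
eef_rot: [[0.996, 0.009, -0.09], [0.09, 0.002, 0.996], [0.009, -1.0, 0.002]]
force: [-0.4, 0.8, -1.7]
gripper_width: 0.0394
```

```bash
python3 look.py 8 wrist; python3 - <<'E'
import cv2
i=cv2.imread('pics/wrist8.png');cv2.imwrite('pics/e.png',cv2.resize(i[110:310,220:420],None,fx=3,fy=3,interpolation=cv2.INTER_CUBIC))
E
```

```text
cam at [0.54553467 0.1329562  0.19331704] fwd [ 0.03551639 -0.29545843 -0.95469519]
9.55 [0.55265783 0.05055351 0.03187437] jaw ang 5.151851116368677 w 0.03936068758673491 F [-0.3622438   0.77863475 -1.68465137]
```

View pics/e.png

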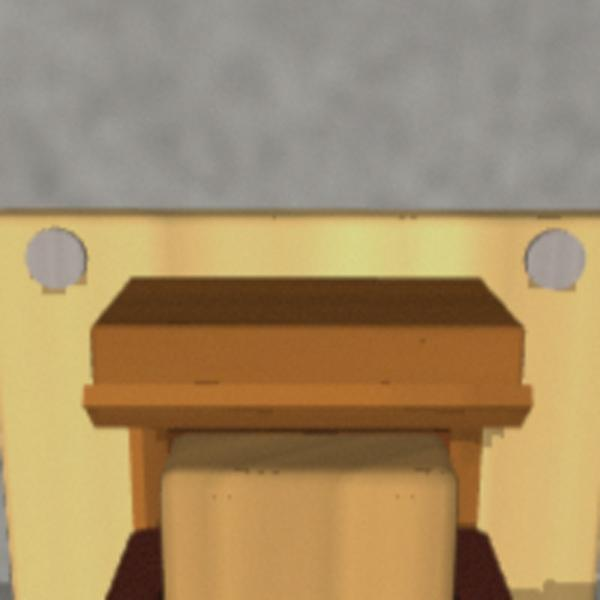

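>>> carry_out:
  motion:
    - {"grip": 0,"linear": [0,0,0],"yaw": 0}
    - {"grip": -0.4,"linear": [0,0,0],"yaw": 0}
    - {"grip": -0.5,"linear": [0,0,0],"yaw": 0}
    - {"grip": -0.5,"linear": [0,-0.5,0],"yaw": 0}
    - {"grip": -0.5,"linear": [0,-1,0],"yaw": 0}
    - {"grip": -0.5,"linear": [0,-1,0],"yaw": 0}
    - {"grip": -0.5,"linear": [0,-1,0],"yaw": 0}
    - {"grip": -0.5,"linear": [0,-0.5,0],"yaw": 0}

```text
t: 10.4
eef_pos: [0.5508, 0.0501, 0.1362]
eef_rot: [[0.996, 0.006, -0.09], [0.09, 0.002, 0.996], [0.007, -1.0, 0.002]]
force: [0.4, 1.0, -0.4]
gripper_width: 0.0659
```

```bash
python3 look.py 9 wrist scene
```

```text
cam at [0.54409617 0.13256784 0.29764349] fwd [ 0.03295875 -0.29563726 -0.95473155]
10.4 [0.55080408 0.05011174 0.13620553] jaw ang 5.1419567681518465 w 0.06587670074120916 F [ 0.43443658  0.99374825 -0.40348703]
```

View pics/wrist9.png

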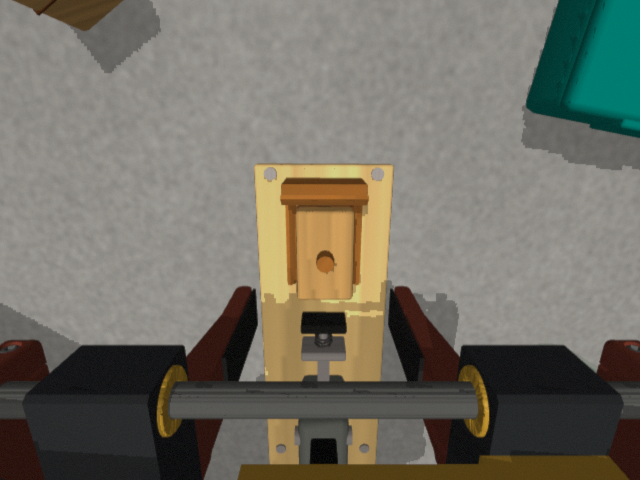

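```bash
python3 - <<'E'
import cv2
i=cv2.imread('pics/scene9.png');cv2.imwrite('pics/e.png',cv2.resize(i[190:310,210:370],None,fx=5,fy=5,interpolation=cv2.INTER_CUBIC))
E
```

```text
(no output)
```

View pics/e.png

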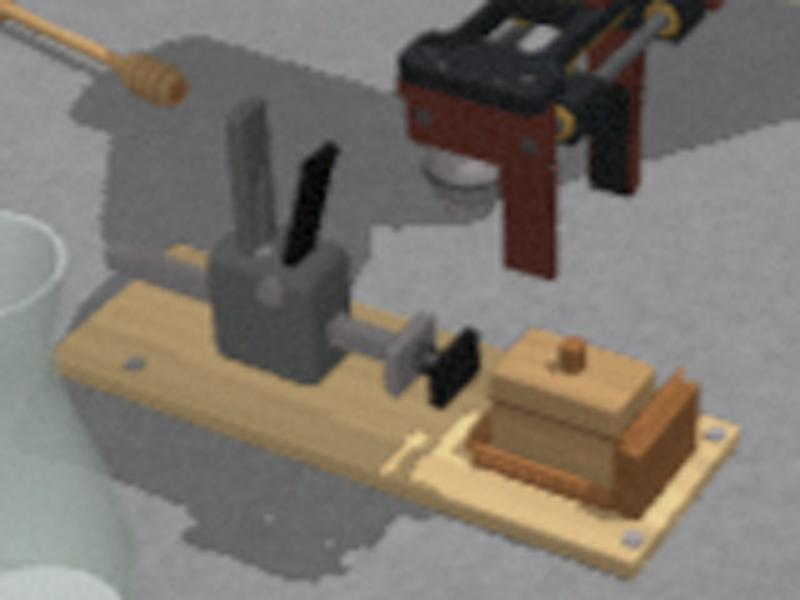

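```bash
python3 - <<'E'
from h import *
im=cv2.imread('pics/wrist9.png');cv2.imwrite('pics/e.png',cv2.resize(im[155:385,240:405],None,fx=3.5,fy=3.5,interpolation=cv2.INTER_CUBIC)[:800])
E
```

```text
(no output)
```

View pics/e.png

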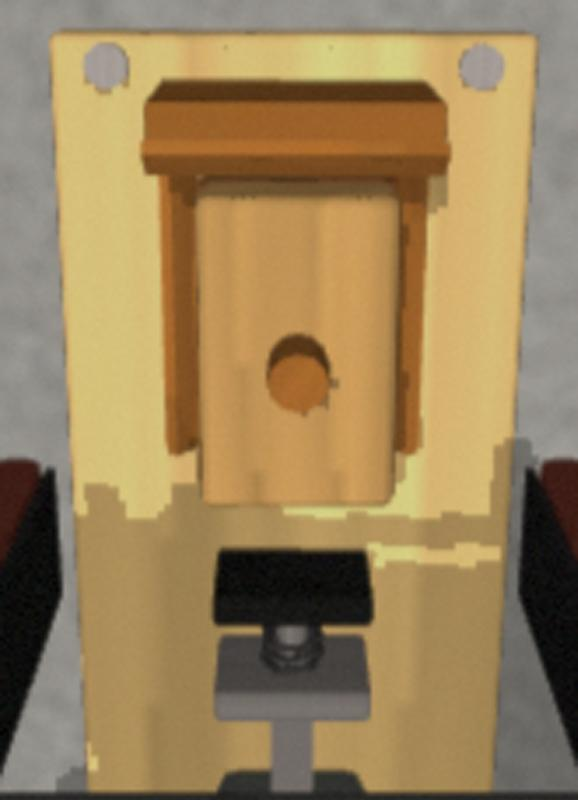

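```bash
python3 - <<'E'
from h import *
d=np.load('pics/wrist9.npz');c=(d['R'],d['t'],*d['r'])
f=lambda u,v,z: onz(c,240+u/3.5,155+v/3.5,z)[:2]
A,B=f(52,33,.012),f(537,35,.012);g=A-B;print(np.degrees(np.arctan2(g[1],g[0]))+270,np.linalg.norm(g))
a=np.radians(95.1);ex=np.array([np.cos(a),np.sin(a)]);ey=np.array([-ex[1],ex[0]])
po=(A+B)/2-.061*ex;print(po)
P=lambda n,u,v,z:print(n,np.round(1e3*np.array([(f(u,v,z)-po)@ex,(f(u,v,z)-po)@ey]),1))
for q in [(197,188),(399,188),(392,502),(203,502)]: P('foot',*q,.062)
P('dowel',298,382,.076)
P('pad front bottom',292,550,.026);P('pad back top',292,624,.050);P('pad front top?',292,592,.05);P('plate front bot',292,636,.025);P('plate top back',292,718,.051)
E
```

```text
94.91219847864403 0.10772508412772445
[0.55479966 0.0491572 ]
foot [36.4 19.1]
foot [ 36.4 -19.3]
foot [-29.1 -19.7]
foot [-29.   19.2]
dowel [ 2.3 -0. ]
pad front bottom [-59.    0.5]
pad back top [-64.7   0.7]
pad front top? [-56.7   0.7]
plate front bot [-83.1   0.5]
plate top back [-88.4   0.7]
```

The foot is seated: its corners lie square, y offset is about 0 and its end is near the stop. The pad is about 28 mm short of it (ram ≈ 0.022). Now over to the handle.

>>> carry_out:
  motion:
    - {"grip": -1,"linear": [0,-1,0],"yaw": 0}
    - {"grip": -1,"linear": [0,-1,0],"yaw": 0}
    - {"grip": -1,"linear": [0,-0.8,0],"yaw": 0}
    - {"grip": -1,"linear": [0,0,-1],"yaw": 0}
    - {"grip": -1,"linear": [0,0,-1],"yaw": 0}
    - {"grip": -1,"linear": [0,0,-1],"yaw": 0}
    - {"grip": -1,"linear": [0,0,-1],"yaw": 0}
    - {"grip": -1,"linear": [0,0,-1],"yaw": 0}

```text
t: 11.3
eef_pos: [0.5577, -0.0757, 0.2001]
eef_rot: [[0.995, -0.004, -0.095], [0.095, 0.003, 0.995], [-0.004, -1.0, 0.003]]
force: [-0.3, 0.6, -0.1]
gripper_width: 0.0877
```

>>> carry_out:
  motion:
    - {"grip": -1,"linear": [0,0,-0.9],"yaw": 0}
    - {"grip": -1,"linear": [0,0,0],"yaw": -1}
    - {"grip": -1,"linear": [0,0,0],"yaw": -1}
    - {"grip": -1,"linear": [0,0,0],"yaw": -1}
    - {"grip": -1,"linear": [0,0,0],"yaw": -1}
    - {"grip": -1,"linear": [0,0,0],"yaw": -1}
    - {"grip": -1,"linear": [0,0,0],"yaw": -1}
    - {"grip": -1,"linear": [0,0,0],"yaw": -1}

```text
t: 12.1
eef_pos: [0.5543, -0.1023, 0.1883]
eef_rot: [[0.659, -0.021, -0.752], [0.752, 0.006, 0.659], [-0.009, -1.0, 0.019]]
force: [0.0, 0.6, 0.2]
gripper_width: 0.0877
```

>>> carry_out:
  motion:
    - {"grip": -1,"linear": [0,0,0],"yaw": -1}
    - {"grip": -1,"linear": [0,0,0],"yaw": -1}
    - {"grip": -1,"linear": [0,0,0],"yaw": -1}
    - {"grip": -1,"linear": [0,0,0],"yaw": -1}
    - {"grip": -1,"linear": [0,0,0],"yaw": -1}
    - {"grip": -1,"linear": [0,0,0],"yaw": -1}
    - {"grip": -1,"linear": [0,0,0],"yaw": -1}
    - {"grip": -1,"linear": [0,0,0],"yaw": -1}

```text
t: 12.9
eef_pos: [0.5482, -0.1011, 0.1766]
eef_rot: [[-0.153, -0.038, -0.988], [0.988, 0.009, -0.153], [0.015, -0.999, 0.036]]
force: [-0.3, -0.5, -0.1]
gripper_width: 0.0877
```

>>> carry_out:
  motion:
    - {"grip": -1,"linear": [0,0,-0.7],"yaw": 0.6}
    - {"grip": -1,"linear": [0,0,0],"yaw": 0}
    - {"grip": -1,"linear": [0,0,0],"yaw": 0}

```text
t: 13.2
eef_pos: [0.563, -0.0981, 0.1721]
eef_rot: [[-0.093, -0.045, -0.995], [0.996, 0.01, -0.094], [0.015, -0.999, 0.044]]
force: [-0.1, -0.4, -0.2]
gripper_width: 0.0879
```

```bash
python3 look.py 10 wrist scene
```

```text
cam at [ 0.48983719 -0.10706277  0.33682572] fwd [ 0.25497214  0.03886128 -0.96616717]
13.2 [ 0.56303619 -0.09807465  0.17207226] jaw ang 95.36293165754654 w 0.0878675114311351 F [-0.10038282 -0.42600494 -0.22523421]
```

View pics/wrist10.png

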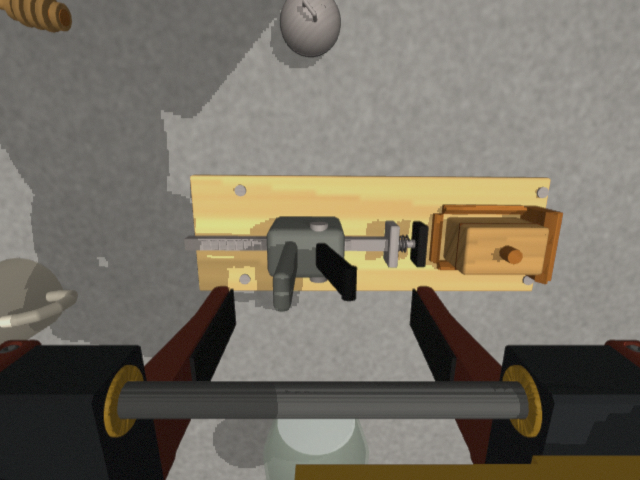

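View pics/scene10.png

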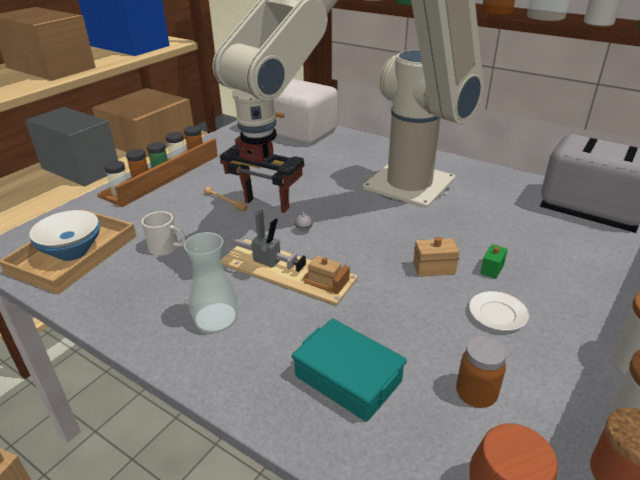

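>>> carry_out:
  motion:
    - {"grip": -1,"linear": [-0.1,0.8,-0.1],"yaw": 0}
    - {"grip": -1,"linear": [-0.1,0.8,-0.1],"yaw": 0}
    - {"grip": -1,"linear": [0,0.6,0],"yaw": 0}
    - {"grip": -1,"linear": [0,0,0],"yaw": 0}
    - {"grip": -1,"linear": [0,0,0],"yaw": 0}

```text
t: 13.8
eef_pos: [0.5646, -0.1026, 0.1163]
eef_rot: [[-0.095, -0.044, -0.994], [0.995, 0.01, -0.096], [0.014, -0.999, 0.043]]
force: [-0.3, -0.3, -0.1]
gripper_width: 0.0876
```

```bash
python3 look.py 11 wrist
```

```text
cam at [ 0.49119683 -0.1117246   0.28099489] fwd [ 0.2559465   0.03907323 -0.96590096]
13.8 [ 0.56455759 -0.10259717  0.11633498] jaw ang 95.46325184694933 w 0.087601494111249 F [-0.31183345 -0.32295769 -0.13158808]
```

View pics/wrist11.png

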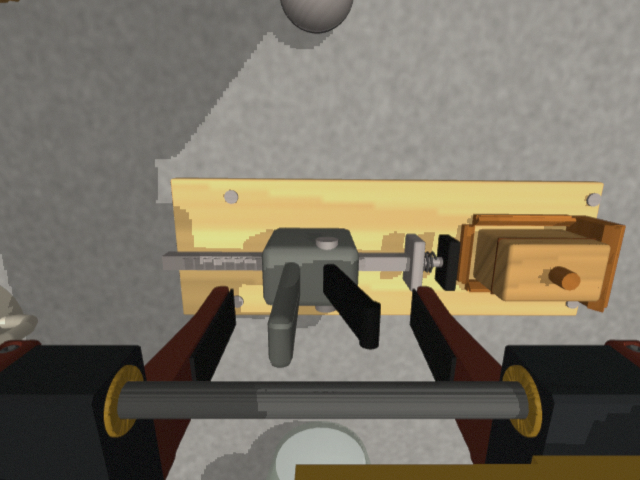

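```bash
python3 - <<'E'
from h import *
d=np.load('pics/wrist11.npz');c=(d['R'],d['t'],*d['r'])
print('trig',onz(c,365,338,.133),'handle',onz(c,281,350,.152))
p=np.array([.5646,-.1026,.1163]);R=np.array([[-0.095,-0.044,-0.994],[0.995,0.01,-0.096],[0.014,-0.999,0.043]])
print(proj(c,p),proj(c,p+R@[.044,-.017,0]),proj(c,p+R@[-.044,-.017,0]))
E
```

```text
trig [ 0.57220875 -0.08213799  0.133     ] handle [ 0.57008347 -0.1189509   0.152     ]
[321.67520158 303.92740551] [419.24204518 321.08670839] [223.94652659 321.04435198]
```

>>> carry_out:
  motion:
    - {"grip": -0.18,"linear": [0,0,-0.1],"yaw": 0}
    - {"grip": -0.18,"linear": [0,0,0],"yaw": 0}
    - {"grip": -0.18,"linear": [0,0,0],"yaw": 0}
    - {"grip": -0.18,"linear": [0,0,0],"yaw": 0}
    - {"grip": -0.18,"linear": [0,0,0],"yaw": 0}
    - {"grip": -0.18,"linear": [0,0,0],"yaw": 0}

```text
t: 14.45
eef_pos: [0.5688, -0.1025, 0.1194]
eef_rot: [[-0.096, -0.039, -0.995], [0.995, 0.009, -0.096], [0.013, -0.999, 0.038]]
force: [-0.1, 0.6, -0.2]
gripper_width: 0.0519
```

```bash
python3 look.py 12 wrist; python3 -c "
from h import *
print(env.observe()['wrist_torque'])"
```

```text
cam at [ 0.49464591 -0.11152043  0.28370886] fwd [ 0.26052584  0.03837279 -0.964704  ]
14.45 [ 0.56877301 -0.10252253  0.11937967] jaw ang 95.48723035889918 w 0.05194318061362804 F [-0.05221027  0.62058919 -0.18448638]
[ 0.21120471 -0.01873018 -0.01938638]
```

View pics/wrist12.png

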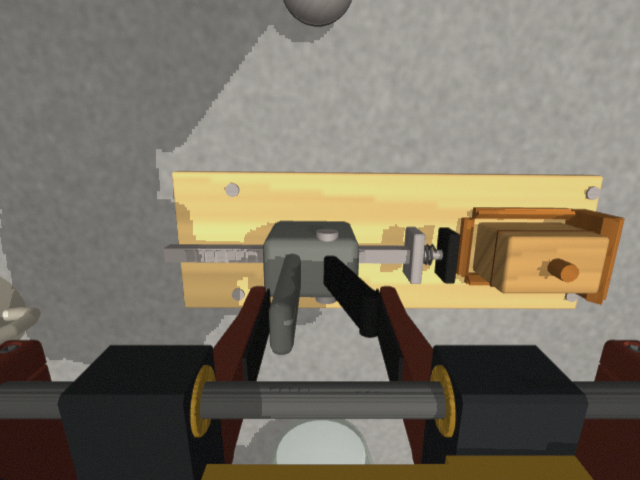

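Both fingers straddle the handle and trigger, centred, and the pad is untouched at cols 438-459. First squeeze, moving the centre towards the handle as the opening shrinks.

>>> carry_out:
  motion:
    - {"grip": -0.1,"linear": [0,0,0],"yaw": 0}
    - {"grip": 0,"linear": [-0.08,0,0],"yaw": 0}
    - {"grip": 0.1,"linear": [-0.08,0,0],"yaw": 0}
    - {"grip": 0.2,"linear": [-0.08,0,0],"yaw": 0}
    - {"grip": 0.3,"linear": [-0.08,0,0],"yaw": 0}
    - {"grip": 0.32,"linear": [-0.05,0,0],"yaw": 0}
    - {"grip": 0.32,"linear": [0,0,0],"yaw": 0}

```text
t: 15.2
eef_pos: [0.5695, -0.1101, 0.1198]
eef_rot: [[-0.094, -0.04, -0.995], [0.995, 0.013, -0.094], [0.017, -0.999, 0.039]]
force: [-0.2, 1.5, 1.3]
gripper_width: 0.0303
```

```bash
python3 look.py 13 wrist
```

```text
cam at [ 0.49545683 -0.11962487  0.28411473] fwd [ 0.25971256  0.04179509 -0.96478109]
15.2 [ 0.56947787 -0.11012951  0.11975935] jaw ang 95.38015974450362 w 0.030258655977939454 F [-0.18399785  1.49826984  1.30945047]
```

View pics/wrist13.png

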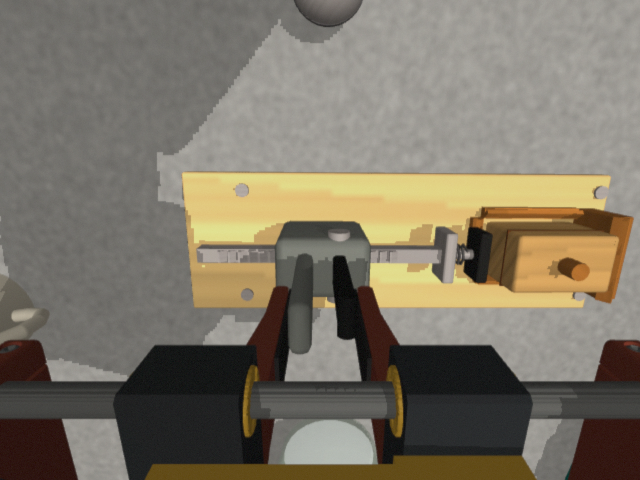

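```bash
cat > crop.py <<'E'
import cv2,sys,numpy as np
o=[]
for n in sys.argv[1:]:
    i=cv2.imread(f'pics/{n}.png');o.append(cv2.resize(i[215:305,390:640],None,fx=3.2,fy=3.2,interpolation=cv2.INTER_CUBIC))
cv2.imwrite('pics/e.png',np.vstack(o))
E
python3 crop.py wrist12 wrist13
```

```text
(no output)
```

View pics/e.png

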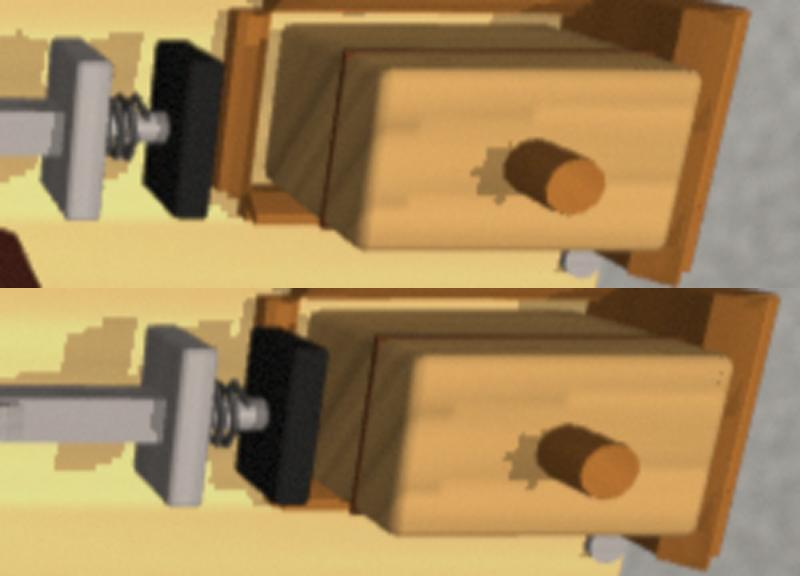

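```bash
cat > ram.py <<'E'
from h import *
a=np.radians(95.1);ex=np.array([np.cos(a),np.sin(a)])
def X(name,pts):
  d=np.load(f'pics/{name}.npz');c=(d['R'],d['t'],*d['r'])
  return {k:round(1e3*float((onz(c,390+u/3.2,215+v/3.2,z)[:2]-[.5529,.0481])@ex),1) for k,(u,v,z) in pts.items()}
E
python3 - <<'E'
from ram import *
print(X('wrist12',dict(plate=(104,140,.051),pad=(215,140,.05),foot=(371,160,.062),stop=(715,140,.05))))
print(X('wrist13',dict(plate=(207,140,.051),pad=(318,140,.05),foot=(402,155,.062),stop=(745,140,.05))))
E
```

```text
{'plate': -82.1, 'pad': -58.0, 'foot': -30.4, 'stop': 50.2}
{'plate': -67.1, 'pad': -42.7, 'foot': -31.0, 'stop': 50.5}
```

The bar advanced about 15 mm and roughly 12 mm of gap to the foot is left. Releasing for stroke 2, which can compress the pad by 5 mm at most.

>>> carry_out:
  motion:
    - {"grip": 0.2,"linear": [0.08,0,0],"yaw": 0}
    - {"grip": 0,"linear": [0.08,0,0],"yaw": 0}
    - {"grip": -0.15,"linear": [0.08,0,0],"yaw": 0}
    - {"grip": -0.25,"linear": [0.08,0,0],"yaw": 0}
    - {"grip": -0.25,"linear": [0,0,0],"yaw": 0}
    - {"grip": -0.25,"linear": [0,0,0],"yaw": 0}

```text
t: 15.85
eef_pos: [0.5686, -0.1023, 0.1194]
eef_rot: [[-0.095, -0.04, -0.995], [0.995, 0.011, -0.096], [0.015, -0.999, 0.039]]
force: [0.1, 0.0, 0.2]
gripper_width: 0.0547
```

```bash
python3 look.py 14 wrist
```

```text
cam at [ 0.49456882 -0.11158562  0.28376874] fwd [ 0.25957847  0.04029139 -0.96488114]
15.85 [ 0.56856149 -0.1022746   0.11939623] jaw ang 95.45712081340334 w 0.05469081281435971 F [0.14850652 0.02341155 0.21444835]
```

View pics/wrist14.png

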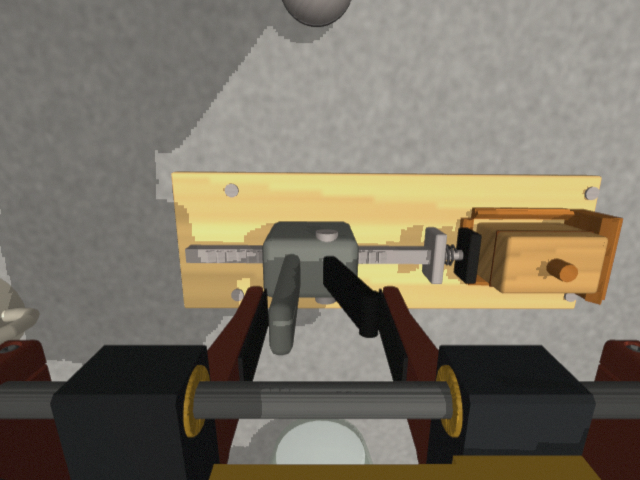

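>>> carry_out:
  motion:
    - {"grip": -0.1,"linear": [0,0,0],"yaw": 0}
    - {"grip": 0,"linear": [-0.08,0,0],"yaw": 0}
    - {"grip": 0.1,"linear": [-0.08,0,0],"yaw": 0}
    - {"grip": 0.2,"linear": [-0.08,0,0],"yaw": 0}
    - {"grip": 0.24,"linear": [-0.05,0,0],"yaw": 0}
    - {"grip": 0.24,"linear": [0,0,0],"yaw": 0}

```text
t: 16.5
eef_pos: [0.5692, -0.1084, 0.1199]
eef_rot: [[-0.093, -0.041, -0.995], [0.995, 0.015, -0.094], [0.019, -0.999, 0.039]]
force: [-0.6, 1.4, 1.7]
gripper_width: 0.0338
```

```bash
python3 look.py 15 wrist; python3 crop.py wrist14 wrist15
```

```text
cam at [ 0.49521764 -0.11808638  0.28423318] fwd [ 0.25914043  0.04296653 -0.96488347]
16.5 [ 0.569151   -0.10835613  0.11986073] jaw ang 95.35175696800009 w 0.03377956962957505 F [-0.61656832  1.35551276  1.74601442]
```

View pics/e.png

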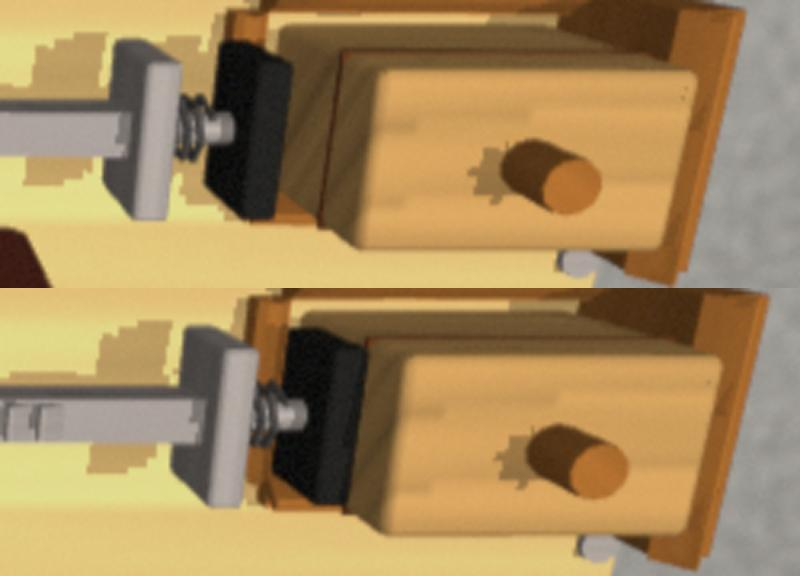

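```bash
python3 - <<'E'
from ram import *
print(X('wrist14',dict(plate=(173,140,.051),padL=(217,140,.026),pad=(283,140,.05),foot=(370,160,.062),stop=(712,140,.05))))
print(X('wrist15',dict(plate=(250,140,.051),pad=(357,140,.05),foot=(396,155,.062),stop=(737,140,.05))))
E
```

```text
{'plate': -66.9, 'padL': -47.1, 'pad': -42.8, 'foot': -30.1, 'stop': 50.3}
{'plate': -55.9, 'pad': -32.2, 'foot': -30.3, 'stop': 50.9}
```

>>> carry_out:
  motion:
    - {"grip": 0.29,"linear": [-0.04,0,0],"yaw": 0}
    - {"grip": 0.32,"linear": [-0.03,0,0],"yaw": 0}
    - {"grip": 0.32,"linear": [0,0,0],"yaw": 0}

```text
t: 16.85
eef_pos: [0.5693, -0.1101, 0.1198]
eef_rot: [[-0.093, -0.041, -0.995], [0.995, 0.015, -0.094], [0.019, -0.999, 0.039]]
force: [-0.4, 0.8, 1.4]
gripper_width: 0.0304
```

```bash
python3 look.py 16 wrist; python3 crop.py wrist15 wrist16
```

```text
cam at [ 0.49538337 -0.11982984  0.28421232] fwd [ 0.25912061  0.043143   -0.96488092]
16.85 [ 0.56930584 -0.11010158  0.11983462] jaw ang 95.34392325449308 w 0.030420096961414136 F [-0.35064736  0.81997407  1.44764961]
```

View pics/e.png

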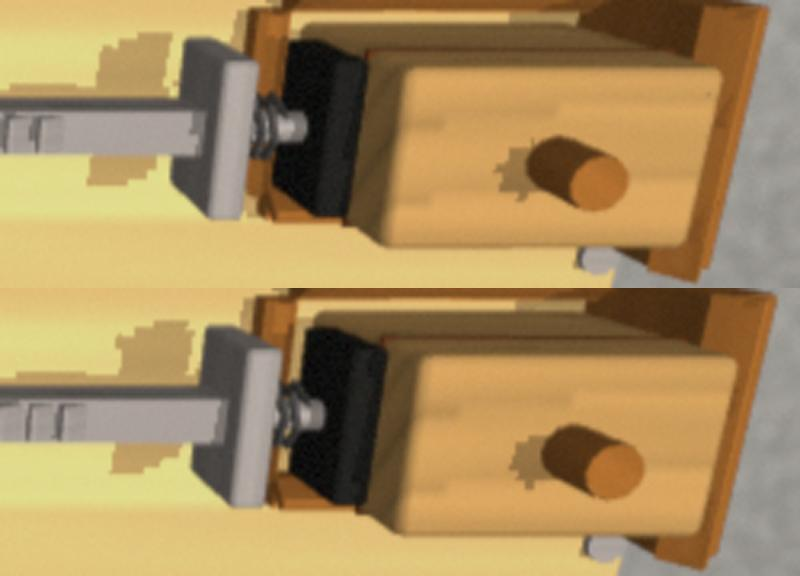

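```bash
python3 - <<'E'
from ram import *
print(X('wrist16',dict(plate=(272,140,.051),pad=(378,140,.05),padTopR=(387,62,.05),foot=(413,155,.062),stop=(745,140,.05))))
print(X('wrist15',dict(padTopR=(366,62,.05),plateTopR=(258,62,.051))),X('wrist16',dict(plateTopR=(280,62,.051))),X('wrist14',dict(padTopR=(292,62,.05),plateTopR=(182,62,.051))))
E
```

```text
{'plate': -52.9, 'pad': -29.4, 'padTopR': -29.9, 'foot': -28.5, 'stop': 51.0}
{'padTopR': -32.7, 'plateTopR': -56.1} {'plateTopR': -53.2} {'padTopR': -43.0, 'plateTopR': -66.6}
```

Pad is just touching with almost no compression. Resetting for the third, partial stroke.

>>> carry_out:
  motion:
    - {"grip": 0.2,"linear": [0.08,0,0],"yaw": 0}
    - {"grip": 0,"linear": [0.08,0,0],"yaw": 0}
    - {"grip": -0.15,"linear": [0.08,0,0],"yaw": 0}
    - {"grip": -0.25,"linear": [0.08,0,0],"yaw": 0}
    - {"grip": -0.25,"linear": [0,0,0],"yaw": 0}
    - {"grip": -0.25,"linear": [0,0,0],"yaw": 0}

```text
t: 17.5
eef_pos: [0.5685, -0.1018, 0.1196]
eef_rot: [[-0.094, -0.041, -0.995], [0.995, 0.014, -0.095], [0.017, -0.999, 0.039]]
force: [-0.6, -0.3, -0.2]
gripper_width: 0.0546
```

>>> carry_out:
  motion:
    - {"grip": -0.1,"linear": [0,0,0],"yaw": 0}
    - {"grip": 0,"linear": [-0.08,0,0],"yaw": 0}
    - {"grip": 0.07,"linear": [-0.06,0,0],"yaw": 0}
    - {"grip": 0.1,"linear": [-0.04,0,0],"yaw": 0}
    - {"grip": 0.1,"linear": [0,0,0],"yaw": 0}

```text
t: 18.0
eef_pos: [0.5688, -0.1052, 0.1201]
eef_rot: [[-0.093, -0.041, -0.995], [0.995, 0.016, -0.094], [0.02, -0.999, 0.039]]
force: [-0.1, 0.6, 0.9]
gripper_width: 0.0398
```

```bash
python3 look.py 17 wrist; python3 crop.py wrist16 wrist17
```

```text
cam at [ 0.49496488 -0.11518811  0.28447148] fwd [ 0.25878418  0.04442736 -0.96491293]
18.0 [ 0.56881572 -0.10522057  0.12006741] jaw ang 95.3306140567308 w 0.03982172164654358 F [-0.12937446  0.60449244  0.92495174]
```

View pics/e.png

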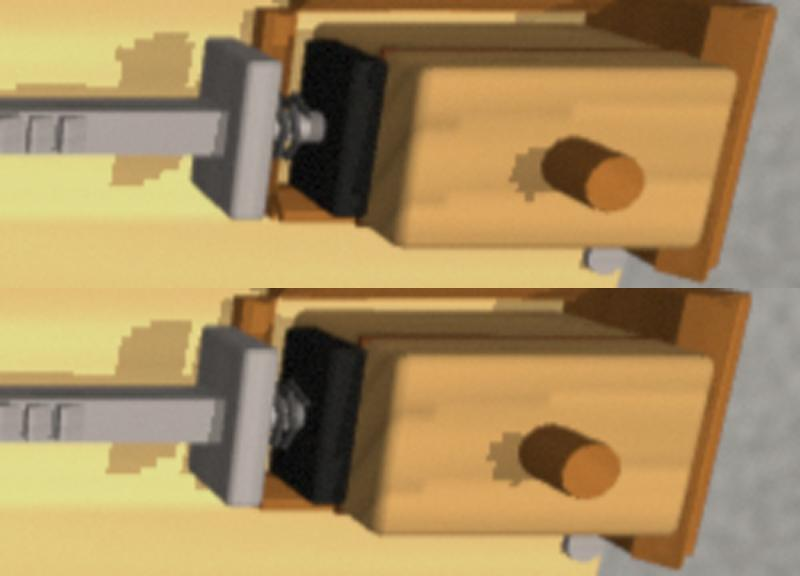

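```bash
python3 - <<'E'
from ram import *
print(X('wrist17',dict(plate=(268,140,.051),plateTopR=(276,62,.051),pad=(355,140,.05),padTopR=(364,62,.05),foot=(389,155,.062))))
print(X('wrist16',dict(plateTopR=(280,62,.051),padTopR=(387,62,.05))))
E
```

```text
{'plate': -48.6, 'plateTopR': -48.8, 'pad': -29.2, 'padTopR': -29.6, 'foot': -28.2}
{'plateTopR': -53.2, 'padTopR': -29.9}
```

Spring squeezed about 4.6 mm (plate to pad face 19.3 mm, against about 24 mm at rest). It needs another 3.5 mm or so.

>>> carry_out:
  motion:
    - {"grip": 0.14,"linear": [-0.04,0,0],"yaw": 0}
    - {"grip": 0.18,"linear": [-0.03,0,0],"yaw": 0}
    - {"grip": 0.18,"linear": [0,0,0],"yaw": 0}
    - {"grip": 0.18,"linear": [0,0,0],"yaw": 0}

```text
t: 18.45
eef_pos: [0.569, -0.107, 0.1202]
eef_rot: [[-0.092, -0.041, -0.995], [0.996, 0.017, -0.093], [0.021, -0.999, 0.039]]
force: [-0.2, 2.3, 1.4]
gripper_width: 0.0368
```

```bash
python3 look.py 18 wrist scene; python3 crop.py wrist17 wrist18
```

```text
cam at [ 0.49512444 -0.11696597  0.28457968] fwd [ 0.25877927  0.04468618 -0.96490229]
18.45 [ 0.56896241 -0.10696378  0.12016535] jaw ang 95.3063038078409 w 0.03676981960205457 F [-0.15340509  2.26194212  1.39671285]
```

View pics/e.png

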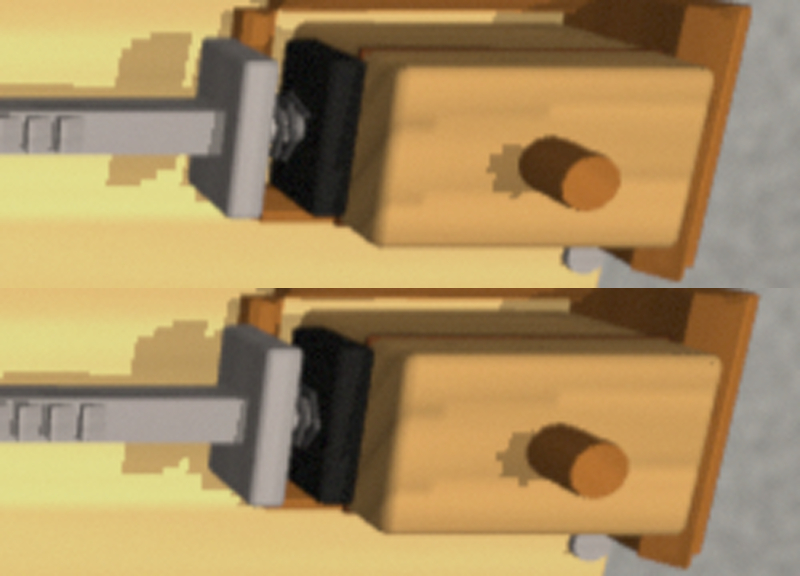

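View pics/wrist18.png

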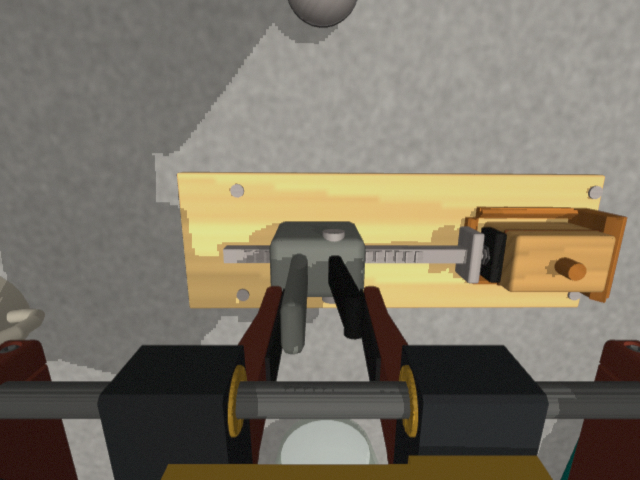

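```bash
python3 - <<'E'
from ram import *
print(X('wrist18',dict(plate=(294,140,.051),plateTopR=(301,62,.051),pad=(365,140,.05),padTopR=(373,62,.05),foot=(397,155,.062))))
E
python3 - <<'E'
import cv2
i=cv2.imread('pics/scene18.png');cv2.imwrite('pics/f.png',cv2.resize(i[190:310,210:370],None,fx=5,fy=5,interpolation=cv2.INTER_CUBIC))
E
```

```text
{'plate': -44.6, 'plateTopR': -45.2, 'pad': -28.6, 'padTopR': -29.3, 'foot': -28.2}
```

View pics/f.png

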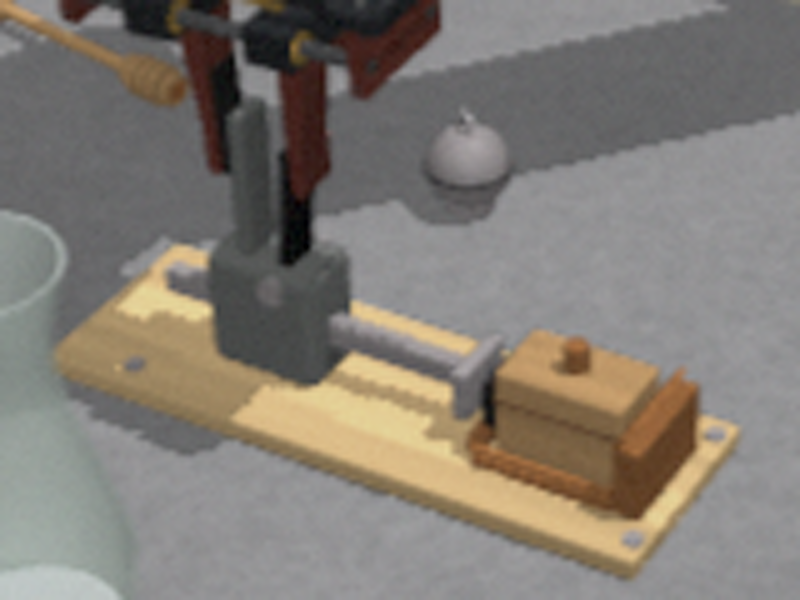

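Plate to pad face is now about 16 mm, so the spring is squeezed about 8 mm. The foot is flat and square and the trigger is still clamped (36.8 mm, well short of the 49 mm rest size). Handing in.

```bash
python3 -c "
from h import *
s=env.observe();print(s['t'],s['gripper_width'],s['force']);print(env.job_done())"
```

```text
18.55 0.036638102191237525 [0.02112957 0.43107465 2.96655965]
the job is handed in; nothing more can be done
None
```

I set the smaller light rack foot, the one with the dark glue line, in the press pocket and let go of it. Then I pumped the trigger with two full squeezes and one partial one, gripping handle and trigger between the fingers. I handed the job in at 18.6 s, still holding the trigger squeezed; no verdict was reported.

**Last checks:**
- **Spring:** the plate-to-pad-face distance measured about 16 mm against about 24 mm at rest, so the spring is squeezed about 8 mm.
- **Foot:** it was flat and square against the stop.
- **Trigger:** handle and trigger measured 36.7 mm across, against 49 mm at rest.
- **Other objects:** nothing else on the surface looked moved in the last pictures, but I did not measure their positions.

**Disagreements:**
- **Cameras:** the top and wrist cameras differed by 3 to 8 mm on absolute positions, so I placed the foot and read the pad by wrist-camera differences.
- **Foot position:** the wrist view put the foot's centre 3 to 5 mm towards the stop. The pocket's geometry allows only about 3 mm, and both values are inside the 6 mm limit.
- **Finger force:** I could not measure the finger force on the trigger. I inferred it from the gripper being commanded about 0.6 mm tighter than it measured.

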